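# Set and purge the outlet elbow of a bench manifold

### The job

Bring the round catch dish to where the spout will end, and screw the brass elbow clockwise (seen from above) on its threaded stub until its spout points the same way as the pointer on the collar below it; do not bring it there by unscrewing, and do not run it past the pointer. Only then swing the flat-bar supply lever fully open (a quarter turn, in line with the pipe) and leave it open, and after that swing the sprung ball-ended purge lever to its stop and let it come back. The dish must stand upright on the bench with the spout's mouth over its middle when you purge and at the end; leave the other things where they are.

Things in the scene. Friction and masses are not known exactly. Their poses are not given: they have to be found in the camera images.
- dish_mid (a point): Loose open round steel catch dish, 94 mm across at the rim, 90 mm at the foot, 28 mm high, wall 3 mm, floor 4 mm thick, inside about 84 mm across at the floor, about 0.2 kg; it stands on the bench (underside z = 0). This point is its centre, half-way up (14 mm above its underside). It is too wide to grasp but is easily dragged by shut fingers lowered inside it, pressing on the leading wall.
- collar: Flat aluminium collar (44 mm across, 6 mm thick) round the foot of the threaded stub, with a pointer. Fixed. Origin on the stub's upright axis at the collar's underside, 28 mm above the bench; z up; its x axis points along the pointer: the direction in which the spout must end.
- mark (a point): Tip of the collar's flat dark steel pointer (14 mm wide, 5 mm thick), 58 mm from the stub's axis, 36 mm above the bench. Fixed.
- elbow (a joint): Turn of the brass elbow on its right-hand threaded stub, rad, growing clockwise seen from above (screwing on, it sinks 2.3 mm a turn); 0 to 6.3, starts between 0 and 1.3. From the start it needs between about 0.5 and 0.9 of a turn clockwise to come over the pointer. Stiff thread (about 0.2 N m): it stays where it is left.
- outlet (a point): Centre of the mouth of the elbow's spout, 95 mm from the stub's axis, about 51 mm above the bench. The elbow: hub 32 mm across and hexagon 36 mm across flats round the stub, from it a level round pipe 22 mm thick with its centreline about 77 mm above the bench (top at about 89, underside 66 mm; hub top 94 mm), which at 95 mm from the axis bends straight down to this mouth (25 mm wide). The spout's direction is that from the stub's axis to this point.
- elbow_arm (a point): Point on the centreline of the elbow's level pipe, 58 mm from the stub's axis, about 77 mm above the bench: a good place to push the pipe sideways.
- supply (a joint): Supply valve's flat-bar lever, rad, growing anticlockwise seen from above; 0 = shut (square to the pipe), 1.571 = fully open at its stop, in line with the pipe. Starts between 0 and 0.15. It turns with about 0.2 N m of friction and stays where it is left.
- supply_pivot (a point): The supply lever's upright pivot axis at the bar's mid-height, 53 mm above the bench. The valve block below it (44 x 44 mm, brass) is 40 mm high. The supply valve stands at one end of the pipe and the purge valve at the other; which is which varies.
- supply_tip (a point): On the centreline of the supply lever's flat steel bar, 80 mm from its pivot and 53 mm above the bench. The bar is 18 mm wide, 10 mm thick (z 48 to 58 mm) and ends flat; under it, beyond the valve block, there is only the bench.
- purge (a joint): Purge valve's sprung lever, rad, growing clockwise seen from above; 0 = at rest (square to the pipe), 1.0 = at its stop. A spring takes it back to 0 when let go: 0.12 N m at rest, 0.42 N m at the stop, so 2 to 7 N at 60 mm from the pivot.
- purge_pivot (a point): The purge lever's upright pivot axis at the rod's height, 54 mm above the bench, on a brass block like the supply valve's (40 mm high).
- purge_tip (a point): Centre of the 22 mm steel ball at the purge lever's end, 80 mm from its pivot, 54 mm above the bench; the rod is 10 mm thick.
- jar: Bystander: jar 60 mm across, 60 mm high. Origin under its centre.
- plug: Bystander: brass hexagon plug, 30 mm across, 24 mm high, on the bench on the robot's side of the stub. Origin under its centre.
- wrench: Bystander: wrench lying on the bench, 170 mm long.
- driver: Bystander: screwdriver lying on the bench.
- spare: Bystander: spare brass elbow lying on the bench, two 24 mm thick legs of 50 mm.
Things that resemble listed ones, but are neither listed nor needed, are in the scene too. What is shaped like the part that bears dish_mid but blue or pink is not meant.

How it is judged (in metres and radians):
On the way, in this order (a step that is already met when the one before it is completed fails the run):
1. the elbow is screwed on until its spout points along the collar's pointer (y of outlet in the frame of collar between -0.011 and 0.011 m and x of outlet in the frame of collar above 0.05 m), for 0.2 s.
2. then the supply lever is swung fully open, the spout still on the mark (all of step 1 and value of joint supply above 1.42 rad), for 0.2 s.
3. then the purge lever is swung to its stop, with the supply open, the spout on the mark and the dish under it (all of step 2 and horizontal distance between dish_mid and outlet below 0.03 m and value of joint purge above 0.93 rad), for 0.1 s.
4. the purge lever is back at rest (value of joint purge below 0.06 rad), for 0.2 s.
At the end, for the whole second after the job is handed in: Spout mouth within 11 mm sideways of the pointer's line, on its side; dish upright, still, on the bench, its centre within 30 mm (horizontally) of the mouth's; supply lever beyond 1.42 rad; purge lever, having been beyond 0.93, back below 0.06 rad (all of step 2 and horizontal distance between dish_mid and outlet below 0.03 m and value of joint purge below 0.06 rad and height (world z) of dish_mid below 0.02 m and angle between dish_mid's own z axis and vertical below 0.1 rad and linear speed of dish below 0.01 m/s); the robot touches nothing.
It fails at once if the elbow is turned more than about 12 degrees past the pointer, or brought to it by unscrewing (y of outlet in the frame of collar between -0.04 and -0.02 m and x of outlet in the frame of collar above 0.05 m).
It fails at once if another thing on the bench (jar, plug, wrench, screwdriver, spare elbow) is moved more than 25 mm (distance of any of jar, plug, wrench, driver, spare from where it was at the start of the episode above 0.025 m).
It fails at once if the dish is tipped over (angle between dish_mid's own z axis and vertical above 0.5 rad).
It also fails if it takes over 72 s, if anything falls off the work surface, if the arm or the gripper's body presses on something with over 40 N, if the wrist force passes 120 N, or if a joint passes its speed limit or range.

### The arm

A 6-joint arm with a two-finger parallel gripper is mounted at the origin on the work surface. World frame = base frame: x ahead of the robot, y to its left, z up, the work surface at z = 0. Lengths are in m, angles in degrees, forces in N, time in s.
With the tool pointing down it reaches from about 0.35 to 0.875 m from the base axis. Payload 4.2 kg.
Tool frame: the origin (TCP) lies between the finger pads; the fingertips stand 14 mm ahead of it and the grasp point (between the pads) lies 5 mm behind it (r.tcp_to_tips is the distance from the TCP to the fingertips, in m); y points along the fingers, x is the direction in which the jaws open and shut, and the axes are right-handed (so a half turn about y gives the same grasp; the last joint's range is limited). The gripper opens to 87 mm and grips with 3 to 60 N. Pads are 19 mm wide; open, the fingers measure 117 mm over their backs; the gripper's body (75 mm by 190 mm) begins 51 mm behind the grasp point.
Start: joints at [14.817, 22.042, 0.453, 0, -68.411, -14.817], TCP at [0.625, 0, 0.209] pointing down, gripper open.
Joint ranges: [-179.83, 179.83], [-69.29, 118.12], [-61.27, 80.66], [-181.25, 117.63], [-171.15, -9.14], [-177.46, 177.46]. Speed limits (degrees/s): [159.86, 159.86, 180, 180, 180, 180].

### API

Orientations are given as a 3x3 rotation matrix whose columns are the frame's x, y, z axes.
In Python, from station import sense, optics, ticket, r gives the robot as it stands.
- The arm moves only by the tool carry_out, never from a script. Its argument "steps" is a list that holds one entry, the list of rows, each a list of 6 numbers: the shift along the world's x, y, z in cm, then the turn, a rotation vector about the world's x, y, z in rad. A call has 1 to 20 rows; each row is the pose to reach, as a shift and turn from the pose commanded when the call began; what a row does not reach only later rows make up. A row lasts 1/8 s, in which the tool goes at most 62.5 mm and 10.7 degrees, less where a joint would pass 70% of its speed; a pose out of reach is approached as far as the arm can. A call with a gripper value outside its range is refused whole. "fingers" is the closure in counts, from 0 (fully open) to 255 (shut), set as the call begins (left out, the last holds). The fingers move at their own pace and stop on an object; the grip force is fixed at half the most. Time passes only in rows, so rows that repeat a pose let the fingers close. It gives the time, the measured TCP pose, the force and the opening at its end, in the units of the state.
- sense(): the state, without advancing time (a new reading comes with each control period).
- optics.capture(name): name is "scene" or "side" or "wrist"; returns a dict with "image" (420x560x3 uint8, red, green, blue), "fov_y" (degrees; the focal length in pixels is half the picture's height over the tangent of half this angle, whatever the lens; pixels are square), "cx", "cy" (the principal point, pixels), "k1" (the pictures are not rectified: a ray, as slopes to the right and down, at radius r is drawn at 1 + k1 r^2 times it, then the intrinsics apply), "rvec" (rotation vector, rad) and "tvec" (3), from world to camera coordinates, as OpenCV has them. Camera axes: x right, y down, z forward; pixel columns grow to the right and rows downward; lengths in m; the calibration is good to about 2 mm. A picture is of the moment at which its call begins. There is no depth.
- ticket.finish_job(): hands the job in, once; it reports no verdict.
The state is a dict: "time_s": time; "joints": joint angles; "joint_velocities": joint speeds; "effort": joint torques, N m; "tcp_pos": TCP position; "ee_rot": TCP orientation; "wrist_force": force on the tool from outside, world axes, zero at the start; "moment": the same for the moment, N m; "gripper_width": opening from 0.0 (shut) to 1.0 (fully open).
Only numpy, scipy, OpenCV 4.12 (cv2) and the standard library are available. Lean on these libraries where they do the work, as an engineer would, in place of code of your own. Each camera call takes 0.05 s, during which the arm holds its last target.

## Working session

There is one attempt and no reset: what is moved stays moved. The work goes in short steps, Python scripts to look and compute and a tool call to move; the robot and the scene stay as the last step left them, time stands still between calls to the robot, and variables do not carry over. Pictures are saved under pics/ and viewed, and the job is handed in when it is done.

Besides the shell and the picture viewer there is one more tool, called after "Emit:" as name(argument=value, ...), one argument or row to a line, values as JSON. carry_out: Moves the arm, as the interface text tells. Its arguments: {"type":"object","properties":{"steps":{"type":"array","items":{"type":"array","items":{"type":"array","items":{"type":"number"}}}},"fingers":{"type":"number"}},"required":["steps"]}

```bash
ls; mkdir -p pics; cat > h.py <<'E'
import numpy as np, cv2, pickle
def save(names,tag):
    from station import optics
    for n in names:
        c=optics.capture(n); pickle.dump(c,open(f'pics/{tag}_{n}.pkl','wb'))
        cv2.imwrite(f'pics/{tag}_{n}.png',cv2.resize(c['image'][:,:,::-1],None,fx=1.4,fy=1.4,interpolation=cv2.INTER_CUBIC))
def load(tag,n): return pickle.load(open(f'pics/{tag}_{n}.pkl','rb'))
def K(c):
    h=c['image'].shape[0]; f=h/2/np.tan(np.radians(c['fov_y'])/2)
    return np.array([[f,0,c['cx']],[0,f,c['cy']],[0,0,1]]),np.array([c['k1'],0,0,0.])
def ray(c,u,v):
    k,d=K(c); p=cv2.undistortPointsIter(np.array([[[u,v]]],float),k,d,None,None,(3,50,1e-10))[0,0]
    R=cv2.Rodrigues(np.array(c['rvec'],float))[0]; t=np.array(c['tvec'],float).ravel()
    return -R.T@t, R.T@np.array([p[0],p[1],1])
def onz(c,u,v,z):
    o,d=ray(c,u,v); return o+d*(z-o[2])/d[2]
def proj(c,P):
    k,d=K(c); return cv2.projectPoints(np.array(P,float).reshape(-1,3),np.array(c['rvec'],float),np.array(c['tvec'],float),k,d)[0][:,0]
def tri(*obs):
    A=np.zeros((3,3));b=np.zeros(3)
    for c,u,v in obs:
        o,d=ray(c,u,v); d=d/np.linalg.norm(d); M=np.eye(3)-np.outer(d,d); A+=M;b+=M@o
    return np.linalg.solve(A,b)
def crop(c,x0,y0,x1,y1,name,f=3):
    cv2.imwrite(f'pics/{name}.png',cv2.resize(c['image'][y0:y1,x0:x1,::-1],None,fx=f,fy=f,interpolation=cv2.INTER_CUBIC))
E
python3 - <<'E'
from h import *
save(['scene','side','wrist'],'a')
from station import sense,r
s=sense();print(s);print(r.tcp_to_tips)
for n in ['scene','side','wrist']:
    c=load('a',n);print(n,c['fov_y'],c['k1'],ray(c,280,210))
E
```

```text
pics
{'time_s': 0.15, 'joints': array([ 1.48177489e+01,  2.20786121e+01,  3.98417096e-01, -2.03227418e-02,
       -6.84084770e+01, -1.48163658e+01]), 'joint_velocities': array([ 0.08103682, -0.05330063,  0.19989112,  0.11454016, -0.03996772,
        0.01091256]), 'effort': array([ 3.86667998e-04, -3.91052306e+01,  1.87588084e+01,  4.22235444e+00,
        1.23758311e-02, -1.38926293e-04]), 'tcp_pos': array([6.24541994e-01, 3.00838371e-05, 2.08537346e-01]), 'ee_rot': array([[-9.99998745e-01, -1.58047691e-03, -1.06578428e-04],
       [ 1.06700176e-04, -7.69485680e-05, -9.99999991e-01],
       [ 1.58046869e-03, -9.99998748e-01,  7.71171086e-05]]), 'wrist_force': array([-0.38865954, -0.15592301, -0.25728471]), 'moment': array([ 0.02417096, -0.03373149, -0.04261454]), 'gripper_width': 0.9966559273628084}
0.014
scene 47.272003905977286 -0.00624975722119953 (array([ 1.4754966 , -0.79018859,  0.86066171]), array([-0.61804021,  0.55482731, -0.55695855]))
side 42.42356842690313 0.07564772822619975 (array([0.03183384, 1.03854771, 0.968291  ]), array([ 0.38738868, -0.69351122, -0.60743096]))
wrist 58.879553733362265 -0.08513201578440613 (array([ 0.62513456, -0.07544836,  0.3835441 ]), array([ 0.0083137 ,  0.27090241, -0.96263472]))
```

View pics/a_scene.png

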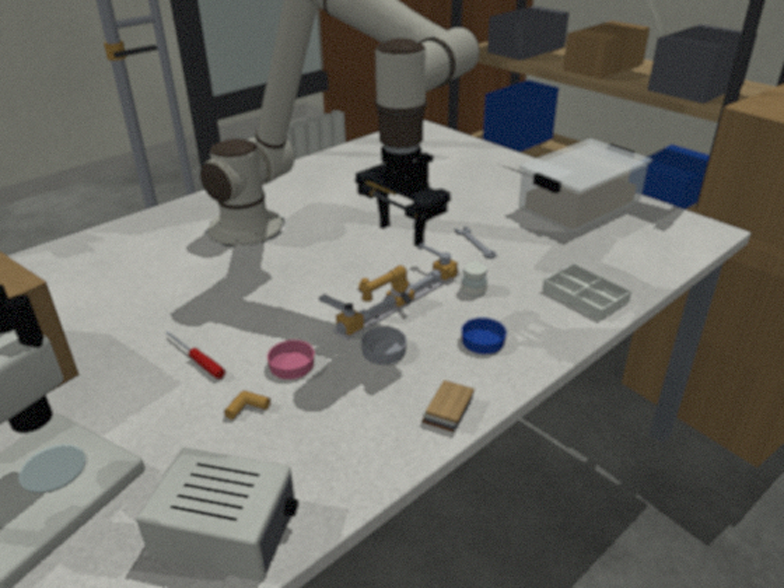

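View pics/a_side.png

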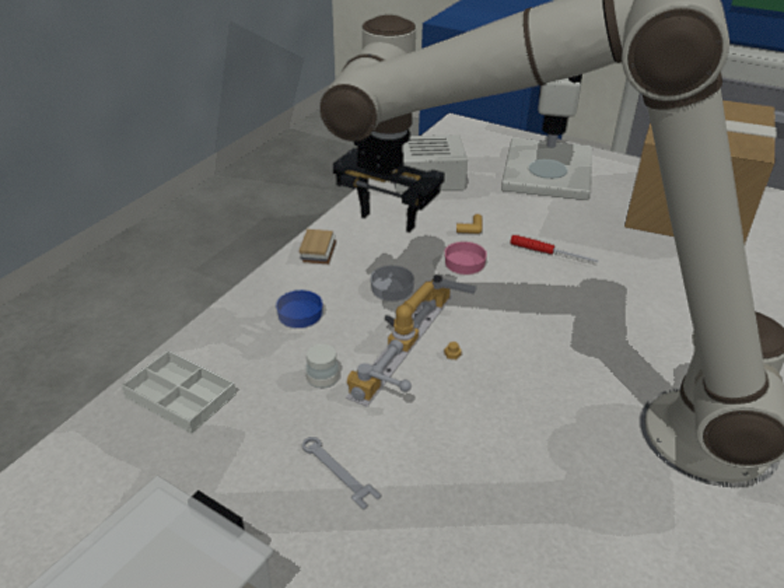

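View pics/a_wrist.png

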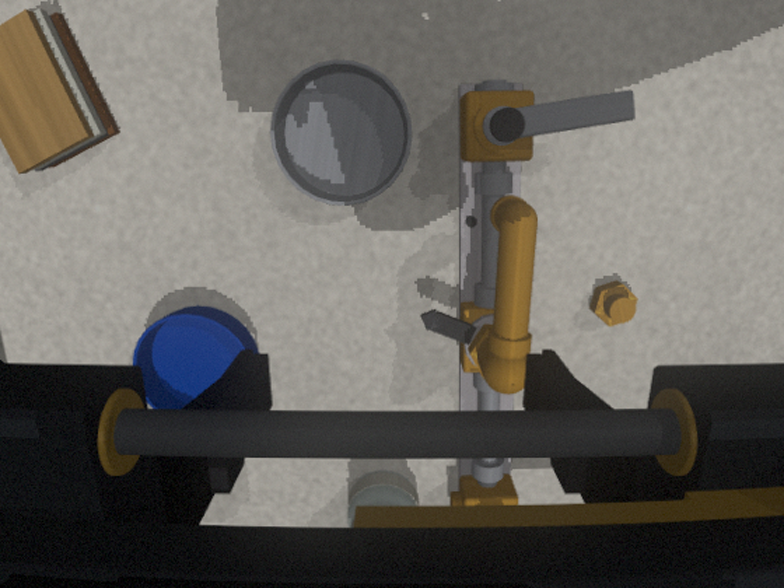

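Emit:
carry_out(
  steps=[
    [[0,4,2,0,0,0],[0,8,4,0,0,0],[0,12,6,0,0,0],[0,14,7,0,0,0],[0,14,7,0,0,0],[0,14,7,0,0,0],[0,14,7,0,0,0]],
  ],
  fingers=255,
)

```text
time_s: 1.02
tcp_pos: [0.6247, 0.1388, 0.2785]
ee_rot: [[-1.0, -0.002, -0.001], [0.001, -0.001, -1.0], [0.002, -1.0, 0.001]]
wrist_force: [0.2, -0.4, 0.5]
gripper_width: 0.287
```

```bash
python3 - <<'E'
from h import *
save(['wrist','scene','side'],'b')
c=load('b','scene');crop(c,200,150,420,330,'b_sc',3.5)
c=load('b','side');crop(c,180,150,400,330,'b_si',3.5)
E
```

```text
(no output)
```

View pics/b_wrist.png

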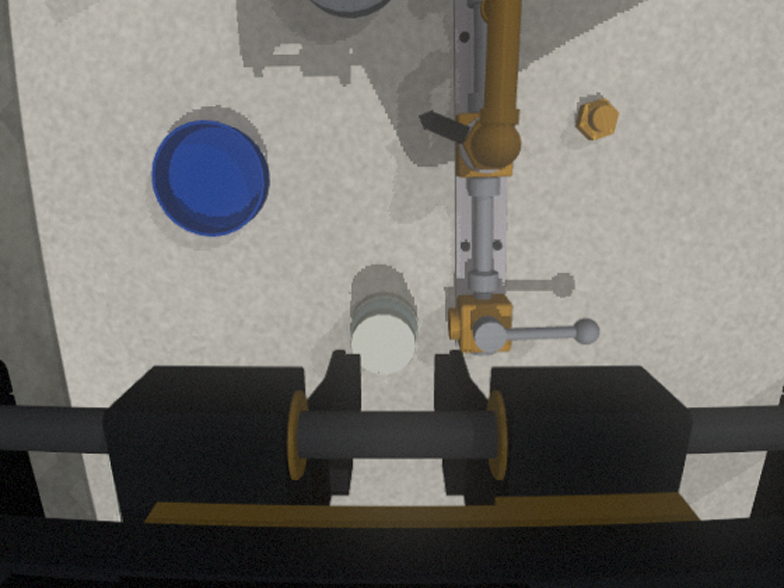

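View pics/b_sc.png

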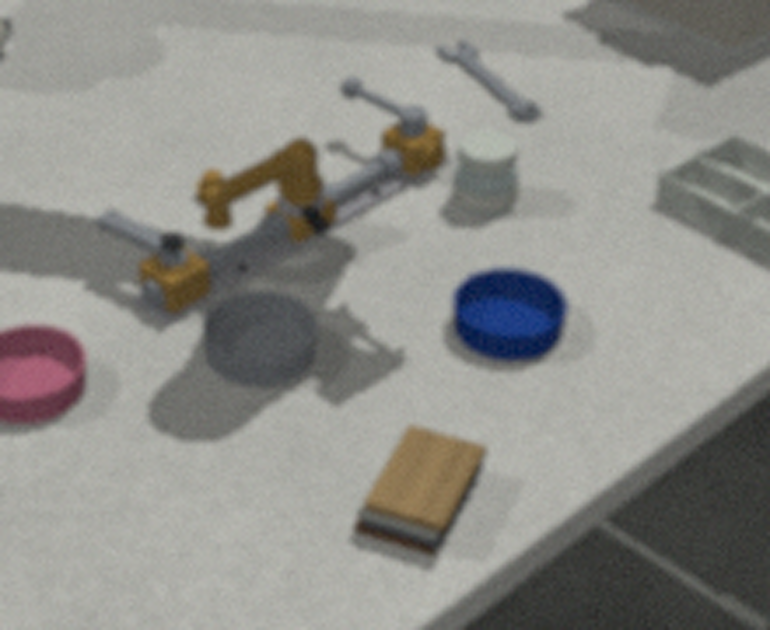

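View pics/b_si.png

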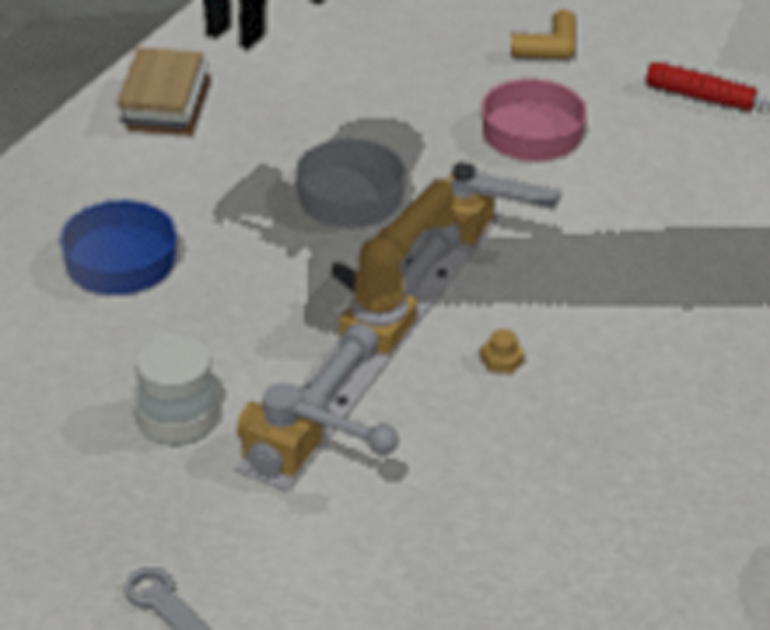

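```bash
python3 - <<'E'
from h import *
a=load('a','wrist');b=load('b','wrist')
def p(n,c,u,v,z): print(n,np.round(onz(c,u/1.4,v/1.4,z),4))
p('dish rim c',a,342,132,28)if 0 else None
p('dish rim c',a,342,132,.028)
p('dish rim L',a,273,132,.028);p('dish rim R',a,411,132,.028)
p('dish rim T',a,342,62,.028);p('dish rim B',a,342,204,.028)
p('sup piv (z.062)',a,508,125,.062);p('sup blk UL',a,461,93,.04);p('sup blk LR',a,533,160,.04)
p('bar end top',a,634,91,.058);p('bar end bot',a,635,119,.058)
p('mark a',a,421,320,.036);p('mark b',b,420,118,.036)
p('elbow bend a',a,517,213,.077)
p('hub a',a,505,375,.094);p('hub b',b,496,141,.094)
p('pur ball',b,587,331,.054);p('pur piv',b,490,336,.064);p('pur blk UL',b,460,297,.04);p('pur blk LR',b,512,350,.04)
p('jar',b,383,343,.060);p('plug',b,601,119,.015)
p('stubblk LL',b,457,176,.028);p('stubblk LR',b,513,176,.028);p('stubblk R',b,513,113,.028)
crop(a,280,120,420,300,'ca',4);crop(b,280,60,440,260,'cb',4)
E
```

```text
dish rim c [ 0.6607 -0.0859  0.028 ]
dish rim L [ 0.7063 -0.0864  0.028 ]
dish rim R [ 0.6154 -0.0858  0.028 ]
dish rim T [ 0.6597 -0.1295  0.028 ]
dish rim B [ 0.6619 -0.0388  0.028 ]
sup piv (z.062) [ 0.5587 -0.0892  0.062 ]
sup blk UL [ 0.5846 -0.1093  0.04  ]
sup blk LR [ 0.5369 -0.0685  0.04  ]
bar end top [ 0.4819 -0.1107  0.058 ]
bar end bot [ 0.4798 -0.0944  0.058 ]
mark a [0.6078 0.0414 0.036 ]
mark b [0.6071 0.0406 0.036 ]
elbow bend a [ 0.554  -0.0387  0.077 ]
hub a [0.5591 0.0573 0.094 ]
hub b [0.5586 0.0583 0.094 ]
pur ball [0.4685 0.2076 0.054 ]
pur piv [0.5508 0.2078 0.064 ]
pur blk UL [0.5729 0.1823 0.04  ]
pur blk LR [0.5267 0.2296 0.04  ]
jar [0.6364 0.215  0.06  ]
plug [0.4582 0.0386 0.015 ]
stubblk LL [0.5767 0.0848 0.028 ]
stubblk LR [0.5315 0.0846 0.028 ]
stubblk R [0.5339 0.0359 0.028 ]
```

View pics/ca.png

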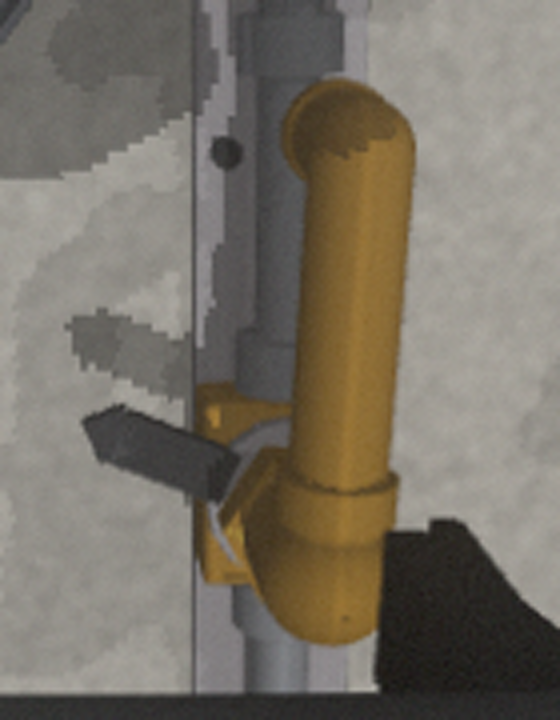

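View pics/cb.png

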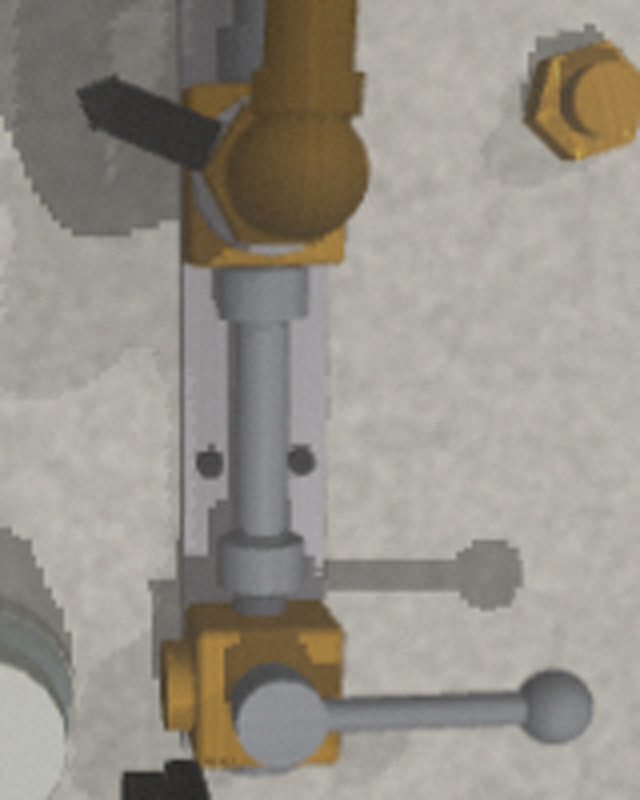

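```bash
python3 - <<'E'
from h import *
a=load('a','wrist');b=load('b','wrist')
P=lambda u,v,z:onz(b,280+u/4,60+v/4,z)
Q=lambda u,v,z:onz(a,280+u/4,120+v/4,z)
h=P(298,170,.079);print('hub',h)
lo=[P(97,128,.036),P(200,170,.036)];up=[P(115,78,.036),P(222,120,.036)];
for s in (lo,up):
    d=s[0]-s[1];print(s,np.degrees(np.arctan2(d[1],d[0])))
lo=[Q(97,455,.036),Q(210,502,.036)];up=[Q(122,403,.036),Q(240,455,.036)];
for s in (lo,up):
    d=s[0]-s[1];print(s,np.degrees(np.arctan2(d[1],d[0])))
# hub a : dome bottom edge, sides
print(Q(312,560,.079))
# scene/side hub triangulation using png crops
sc=load('b','scene');si=load('b','side')
print('ball tri',tri((sc,200+352/3.5,150+88/3.5),(si,180+383/3.5,150+437/3.5),(b,280+558/4,60+706/4)))
print('pivot tri',tri((sc,200+415/3.5,150+117/3.5),(si,180+285/3.5,150+397/3.5),(b,280+282/4,60+722/4)))
# mouth in scene
print('mark tri',tri((b,280+80/4,60+95/4),(a,280+83/4,120+420/4)), tri((b,280+80/4,60+95/4),(si,180+335/3.5,150+268/3.5)))
# pipe axis in a: bend center
e=Q(352,140,.079); print('bend',e)
print('pipe mid at 470', Q(345,470,.079),Q(357,250,.079))
E
```

```text
hub [0.55558871 0.05980467 0.079     ]
[array([0.60243864, 0.04859553, 0.036     ]), array([0.57433758, 0.05955064, 0.036     ])] -21.29817459567121
[array([0.59774849, 0.03560485, 0.036     ]), array([0.56872721, 0.04638826, 0.036     ])] -20.383494231688545
[array([0.60423174, 0.04678135, 0.036     ]), array([0.57575927, 0.05928386, 0.036     ])] -23.706697676372794
[array([0.59831331, 0.03331787, 0.036     ]), array([0.56876809, 0.04685779, 0.036     ])] -24.620955596349823
[0.55857567 0.05649698 0.079     ]
ball tri [0.46904391 0.2074154  0.05367984]
pivot tri [0.54873119 0.21025964 0.05488735]
mark tri [0.6071623  0.03967746 0.02985587] [0.60524559 0.03863221 0.02924454]
bend [ 0.55539036 -0.03659053  0.079     ]
pipe mid at 470 [0.55255448 0.03526277 0.079     ] [ 0.55300088 -0.0135922   0.079     ]
```

Emit:
carry_out(
  steps=[
    [[0.4,-2.4,-1.5,0,0,0.17],[0.8,-4.8,-3,0,0,0.35],[1.2,-7.2,-5,0,0,0.52],[1.6,-9.6,-7,0,0,0.7],[2,-12,-9,0,0,0.87],[2.4,-14.4,-11,0,0,1.05],[2.8,-17,-13,0,0,1.22],[3.2,-20,-15,0,0,1.4],[3.5,-22,-16,0,0,1.571],[3.5,-22,-16,0,0,1.571],[3.5,-22,-16,0,0,1.571],[3.5,-22,-16,0,0,1.571]],
  ],
)

```text
time_s: 2.68
tcp_pos: [0.6604, -0.0791, 0.1202]
ee_rot: [[0.0, 0.002, 1.0], [-1.0, 0.0, 0.0], [-0.0, -1.0, 0.002]]
wrist_force: [-0.0, -0.0, -0.3]
gripper_width: 0.009
```

```bash
python3 - <<'E'
from h import *
save(['wrist','scene','side'],'c')
c=load('c','scene');crop(c,200,150,420,330,'c_sc',3.5)
E
```

```text
(no output)
```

View pics/c_wrist.png

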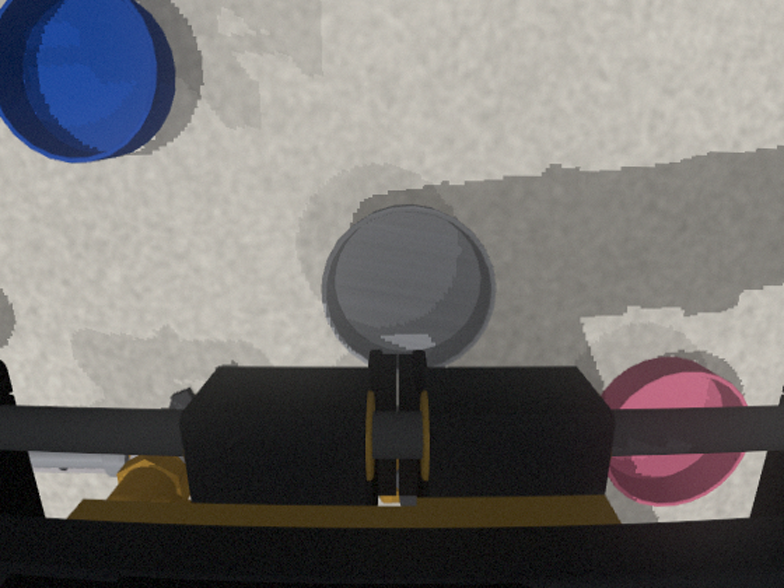

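View pics/c_sc.png

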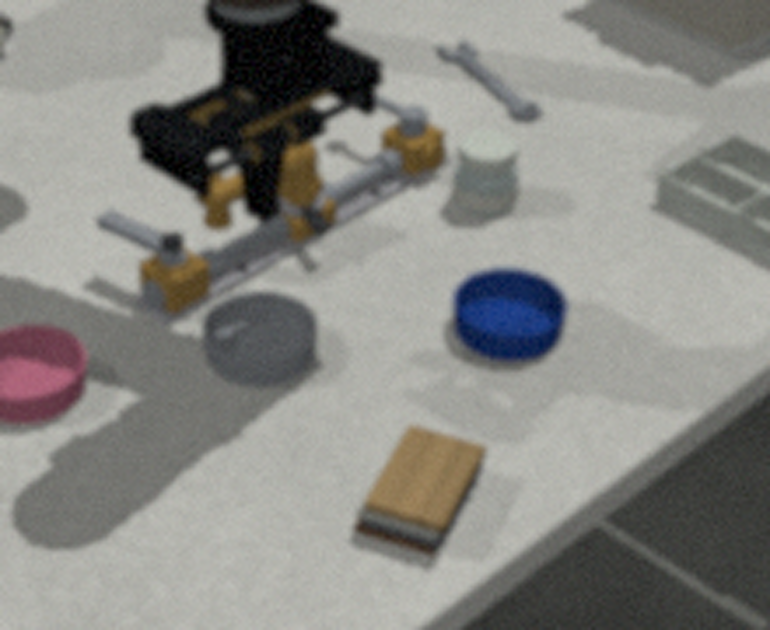

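```bash
python3 - <<'E'
from h import *
sc=load('c','scene');si=load('c','side');w=load('c','wrist')
for n,P in dict(tip=[.6604,-.0791,.106],dish=[.6605,-.086,.028],hub=[.5556,.0598,.094],mark=[.607,.04,.036]).items():
    s=proj(sc,P)[0]; print(n,(s-[200,150])*3.5, proj(si,P)[0]*1.4, proj(w,P)[0]*1.4)
print(ray(w,280,210), onz(w,410/1.4,286/1.4,.028))
E
```

```text
tip [260.94849328 241.38440409] [390.80395731 247.84296182] [397.97140744 350.99472076]
dish [256.60056343 323.90970156] [392.02208627 277.06787867] [410.54570581 296.12576896]
hub [299.45220099 140.12875216] [402.59496315 305.04465707] [114.81232258 538.6722465 ]
mark [323.64637243 227.83447485] [383.95516195 314.68848037] [183.86991052 392.54927544]
(array([ 0.73649827, -0.07863217,  0.29550562]), array([-0.26934554,  0.0091073 , -0.96306432])) [ 0.66608916 -0.08567246  0.028     ]
```

View pics/c_side.png

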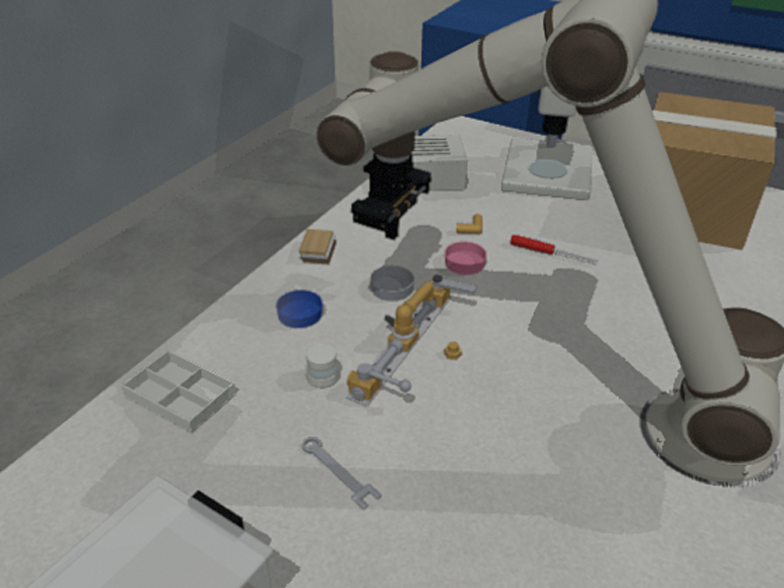

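```bash
python3 - <<'E'
from h import *
sc=load('c','scene');si=load('c','side')
crop(si,240,110,320,220,'c_si',6)
crop(sc,230,140,320,260,'c_sc2',6)
print(tri((sc,200+265/3.5,150+213/3.5),(si,391/1.4,235/1.4)))
E
```

```text
[ 0.66308056 -0.07951235  0.13513897]
```

View pics/c_si.png

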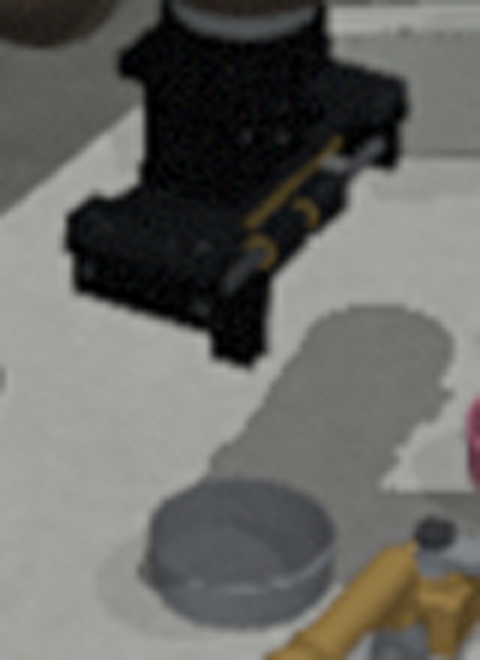

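View pics/c_sc2.png

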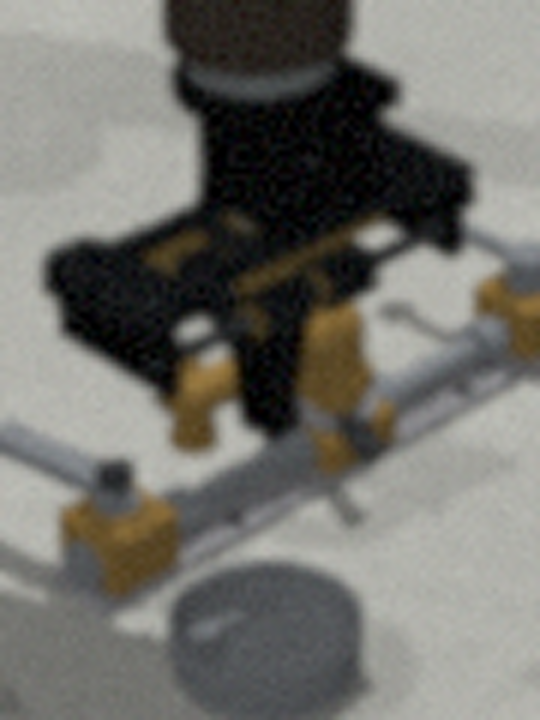

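```bash
python3 - <<'E'
from h import *
sc=load('a','scene');si=load('a','side')
for x in (.581,.668):
  for z in (.1945,.2085,.2235): print(x,z,proj(sc,[x,0,z])[0]*1.4,proj(si,[x,0,z])[0]*1.4)
crop(si,230,100,320,180,'a_si',6);crop(sc,250,110,330,180,'a_sc',6)
E
```

```text
0.581 0.1945 [386.39727307 239.13875638] [407.32544104 240.86765109]
0.581 0.2085 [386.27072422 233.06017225] [407.50298149 234.49468605]
0.581 0.2235 [386.13352418 226.46979081] [407.69584758 227.57748045]
0.668 0.1945 [416.30039419 254.89449761] [367.08487037 227.95561832]
0.668 0.2085 [416.34691342 248.65747641] [367.01422622 221.651682  ]
0.668 0.2235 [416.39734394 241.89193314] [366.93728009 214.81101616]
```

View pics/a_si.png

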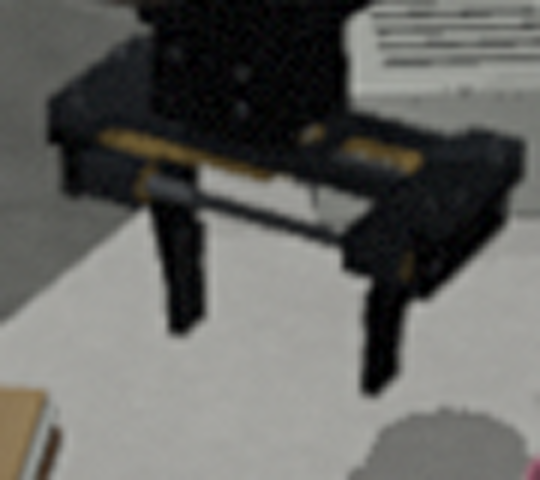

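View pics/a_sc.png

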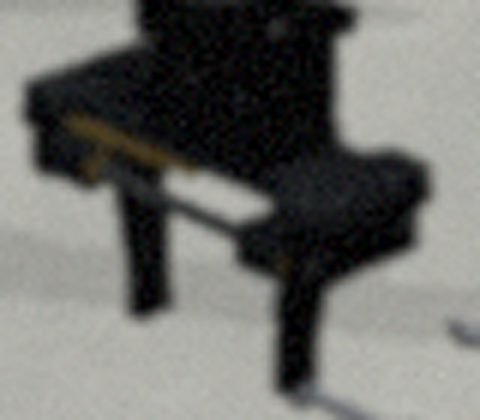

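```bash
python3 - <<'E'
from h import *
w=load('c','wrist')
for x in (.6604,.670):
  for z in (.106,.12,.135): print(x,z,proj(w,[x,-.0791,z])[0]*1.4)
crop(w,230,220,340,370,'c_w',4)
b=load('a','wrist')
for z in (.1945,.2085,.2165): print(z,[proj(b,[x,-.0095,z])[0]*1.4 for x in(.581,.668)])
E
```

```text
0.6604 0.106 [397.97140744 350.99472076]
0.6604 0.12 [398.0630088  365.34858452]
0.6604 0.135 [398.17638605 383.13668302]
0.67 0.106 [397.97624552 327.76433973]
0.67 0.12 [398.06980744 340.68085385]
0.67 0.135 [398.1859711  356.73576666]
0.1945 [array([510.83946678, 325.73144471]), array([285.11249037, 325.96302486])]
0.2085 [array([518.99870262, 338.52902315]), array([277.20084044, 338.78603125])]
0.2165 [array([524.19461158, 346.69049116]), array([272.16203593, 346.96457702])]
```

View pics/c_w.png

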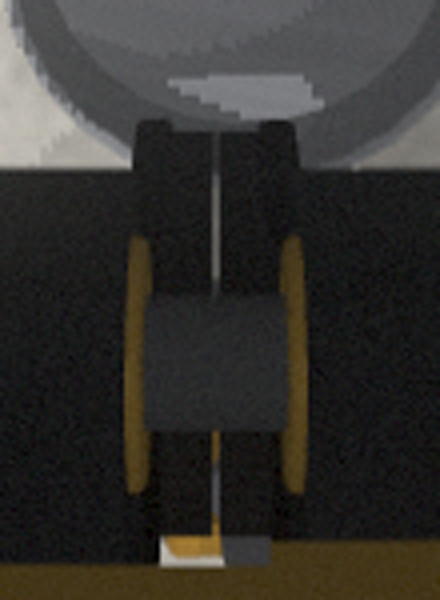

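Emit:
carry_out(
  steps=[
    [[0,0,-3,0,0,0],[0,0,-6,0,0,0],[0,0,-7.5,0,0,0],[0,0,-7.5,0,0,0]],
  ],
)

```text
time_s: 3.32
tcp_pos: [0.6595, -0.0799, 0.0435]
ee_rot: [[0.001, -0.002, 1.0], [-1.0, -0.0, 0.001], [0.0, -1.0, -0.002]]
wrist_force: [-0.9, 0.2, -0.3]
gripper_width: 0.006
```

```bash
python3 - <<'E'
from h import *
save(['wrist','scene','side'],'d')
sc=load('d','scene');si=load('d','side')
a=si['image'][130:250,230:350,::-1];b=sc['image'][150:270,220:340,::-1]
cv2.imwrite('pics/d2.png',cv2.resize(np.hstack([a,b]),None,fx=3.3,fy=3.3,interpolation=cv2.INTER_CUBIC))
E
```

```text
(no output)
```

View pics/d2.png

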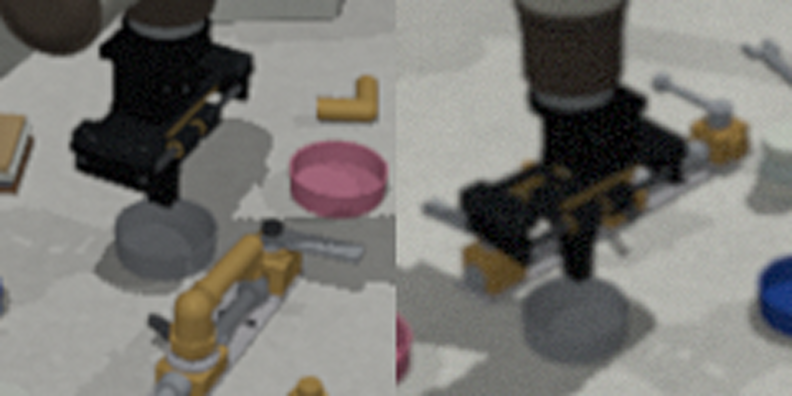

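Emit:
carry_out(
  steps=[
    [[0,0,-0.7,0,0,0],[0,0,-1.4,0,0,0],[0,0,-1.8,0,0,0],[0,0,-2,0,0,0],[0,0,-2,0,0,0]],
  ],
)

```text
time_s: 4.1
tcp_pos: [0.6599, -0.08, 0.0241]
ee_rot: [[0.0, -0.0, 1.0], [-1.0, -0.0, 0.0], [0.0, -1.0, -0.0]]
wrist_force: [0.0, -0.9, -0.9]
gripper_width: 0.005
```

```bash
python3 - <<'E'
from h import *
save(['wrist','scene','side'],'e')
sc=load('e','scene');si=load('e','side')
a=si['image'][130:250,230:350,::-1];b=sc['image'][150:270,220:340,::-1]
cv2.imwrite('pics/e2.png',cv2.resize(np.hstack([a,b]),None,fx=3.3,fy=3.3,interpolation=cv2.INTER_CUBIC))
E
```

```text
(no output)
```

View pics/e2.png

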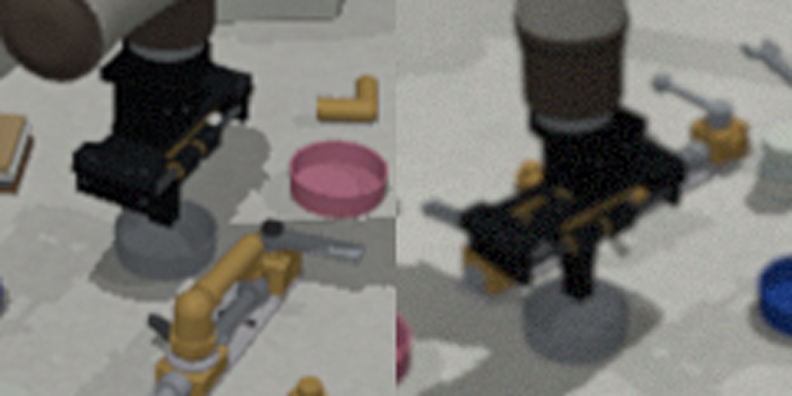

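Emit:
carry_out(
  steps=[
    [[0,0,-0.3,0,0,0],[0,0,-0.5,0,0,0],[0,0,-0.7,0,0,0],[0,0,-0.7,0,0,0]],
  ],
)

```text
time_s: 4.75
tcp_pos: [0.6598, -0.08, 0.0171]
ee_rot: [[0.0, -0.001, 1.0], [-1.0, -0.0, 0.0], [0.0, -1.0, -0.001]]
wrist_force: [-0.2, 0.0, -0.4]
gripper_width: 0.007
```

Emit:
carry_out(
  steps=[
    [[0,0,-0.3,0,0,0],[0,0,-0.6,0,0,0],[0,0,-0.6,0,0,0],[0,0,-0.6,0,0,0]],
  ],
)

```text
time_s: 5.25
tcp_pos: [0.66, -0.08, 0.0113]
ee_rot: [[0.0, -0.0, 1.0], [-1.0, -0.0, 0.0], [0.0, -1.0, -0.0]]
wrist_force: [-0.3, 0.8, -0.3]
gripper_width: 0.005
```

```bash
python3 - <<'E'
from h import *
save(['wrist','scene','side'],'f')
sc=load('f','scene');si=load('f','side')
a=si['image'][130:250,230:350,::-1];b=sc['image'][150:270,220:340,::-1]
cv2.imwrite('pics/f2.png',cv2.resize(np.hstack([a,b]),None,fx=3.3,fy=3.3,interpolation=cv2.INTER_CUBIC))
E
```

```text
(no output)
```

View pics/f2.png

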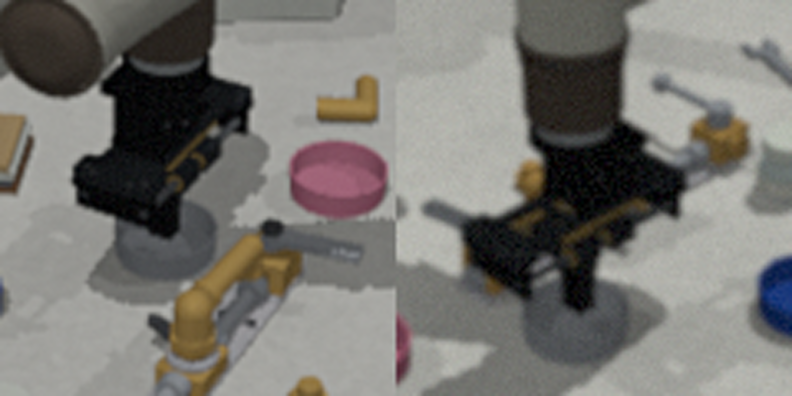

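View pics/f_wrist.png

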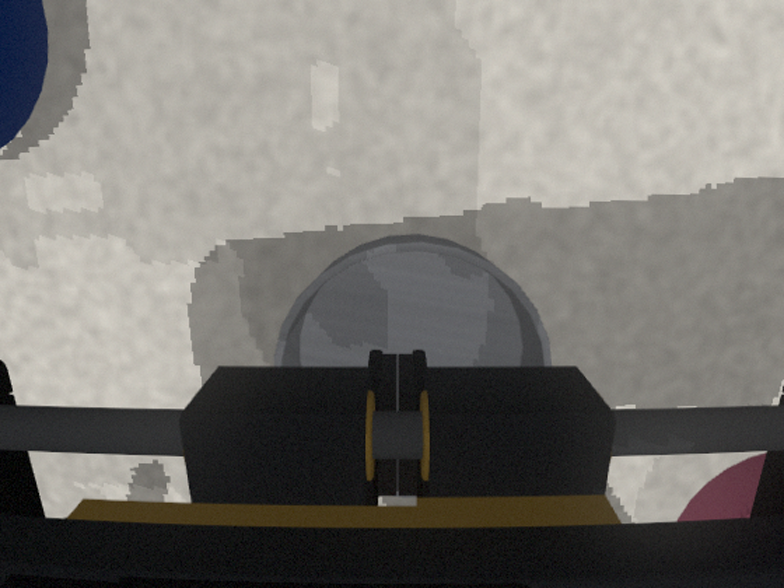

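```bash
python3 - <<'E'
from h import *
for t,s,q in (('f',(163,235),(183,308)),('e',(163,222),(183,296)),('d',(163,200),(183,277))):
    sc=load(t,'scene');si=load(t,'side')
    print(t,tri((sc,220+q[0]/3.3,150+q[1]/3.3),(si,230+s[0]/3.3,130+s[1]/3.3)))
E
```

```text
f [ 0.65936028 -0.07838729  0.02081871]
e [ 0.66002637 -0.07889265  0.03453266]
d [ 0.66171789 -0.08047209  0.05672754]
```

Emit:
carry_out(
  steps=[
    [[0,0,-0.3,0,0,0],[0,0,-0.6,0,0,0],[0,0,-0.9,0,0,0],[0,0,-0.9,0,0,0],[0,0,-0.9,0,0,0]],
  ],
)

```text
time_s: 6.02
tcp_pos: [0.6601, -0.08, 0.0024]
ee_rot: [[0.0, 0.0, 1.0], [-1.0, -0.0, 0.0], [0.0, -1.0, 0.0]]
wrist_force: [0.7, -0.1, -0.3]
gripper_width: 0.006
```

Emit:
carry_out(
  steps=[
    [[0,0,-0.2,0,0,0],[0,0,-0.4,0,0,0],[0,0,-0.4,0,0,0]],
  ],
)

```text
time_s: 6.4
tcp_pos: [0.6598, -0.08, -0.0019]
ee_rot: [[0.0, -0.001, 1.0], [-1.0, -0.0, 0.0], [0.0, -1.0, -0.001]]
wrist_force: [0.2, -1.3, -0.1]
gripper_width: 0.005
```

```bash
python3 - <<'E'
from h import *
save(['wrist','scene','side'],'g')
sc=load('g','scene');si=load('g','side')
a=si['image'][130:250,230:350,::-1];b=sc['image'][150:270,220:340,::-1]
cv2.imwrite('pics/g2.png',cv2.resize(np.hstack([a,b]),None,fx=3.3,fy=3.3,interpolation=cv2.INTER_CUBIC))
E
```

```text
(no output)
```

View pics/g2.png

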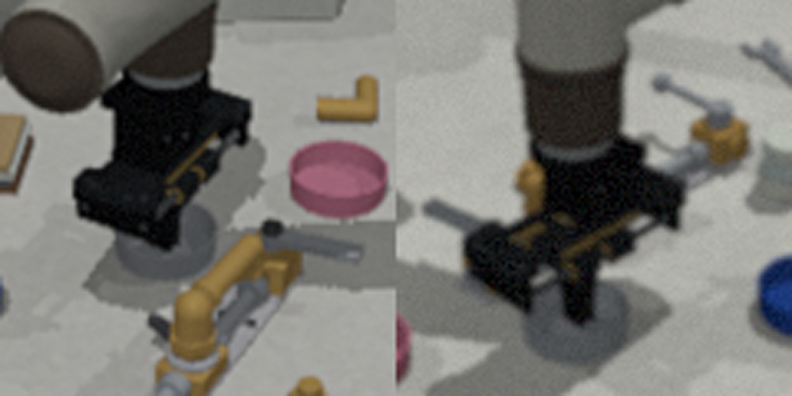

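Emit:
carry_out(
  steps=[
    [[-0.1,1,0,0,0,0],[-0.3,2,0,0,0,0],[-0.5,3,0,0,0,0],[-0.6,4,0,0,0,0],[-0.8,5,0,0,0,0],[-0.9,6,0,0,0,0],[-1.1,7,0,0,0,0],[-1.2,8,0,0,0,0],[-1.4,9,0,0,0,0],[-1.5,10,0,0,0,0],[-1.7,11,0,0,0,0],[-1.8,12,0,0,0,0],[-2,12.8,0,0,0,0],[-2.1,13.3,0,0,0,0],[-2.1,13.3,0,0,0,0],[-2.1,13.3,0,0,0,0]],
  ],
)

```text
time_s: 8.55
tcp_pos: [0.639, 0.0531, -0.0017]
ee_rot: [[-0.0, 0.0, 1.0], [-1.0, 0.0, -0.0], [-0.0, -1.0, 0.0]]
wrist_force: [0.3, 0.4, -1.0]
gripper_width: 0.006
```

```bash
python3 - <<'E'
from h import *
save(['wrist','scene','side'],'h')
E
```

```text
(no output)
```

View pics/h_wrist.png

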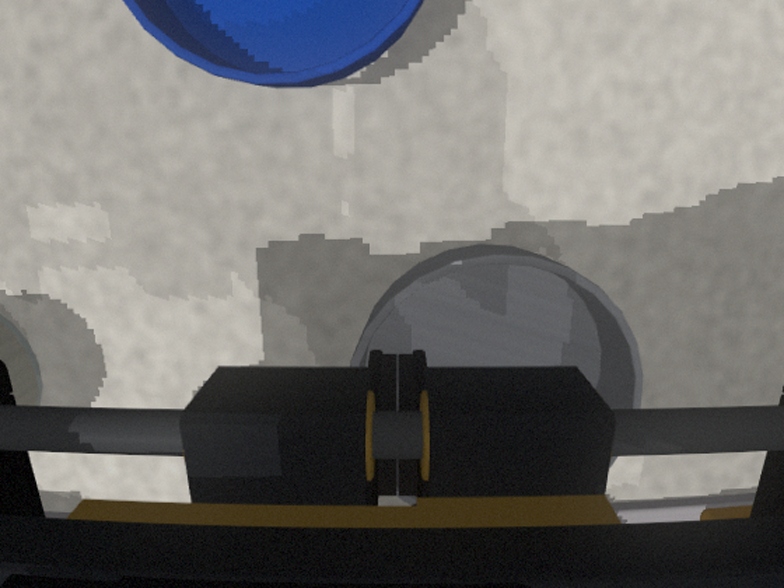

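View pics/h_scene.png

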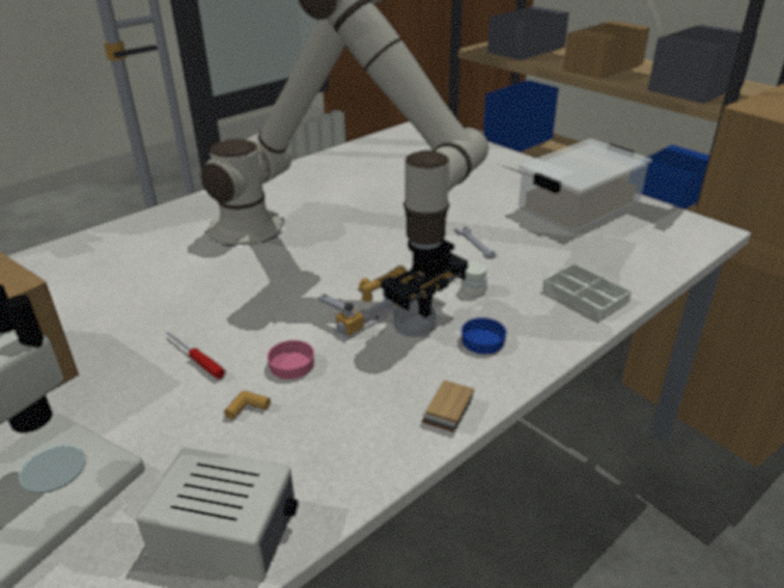

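Emit:
carry_out(
  steps=[
    [[0,-0.4,2,0,0,0],[0,-0.4,7,0,0,0],[0,-0.5,12,0,0,0],[-4,-1,17,0,0,0],[-9,-2,20,0,0,0],[-10,-2,20,0,0,0],[-10,-2,20,0,0,0],[-10,-2,20,0,0,0]],
  ],
)

```text
time_s: 9.7
tcp_pos: [0.5394, 0.0331, 0.197]
ee_rot: [[0.0, -0.002, 1.0], [-1.0, -0.001, 0.0], [0.001, -1.0, -0.002]]
wrist_force: [0.0, -0.3, -0.0]
gripper_width: 0.003
```

```bash
python3 - <<'E'
from h import *
save(['wrist','scene','side'],'i')
E
```

```text
(no output)
```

View pics/i_wrist.png

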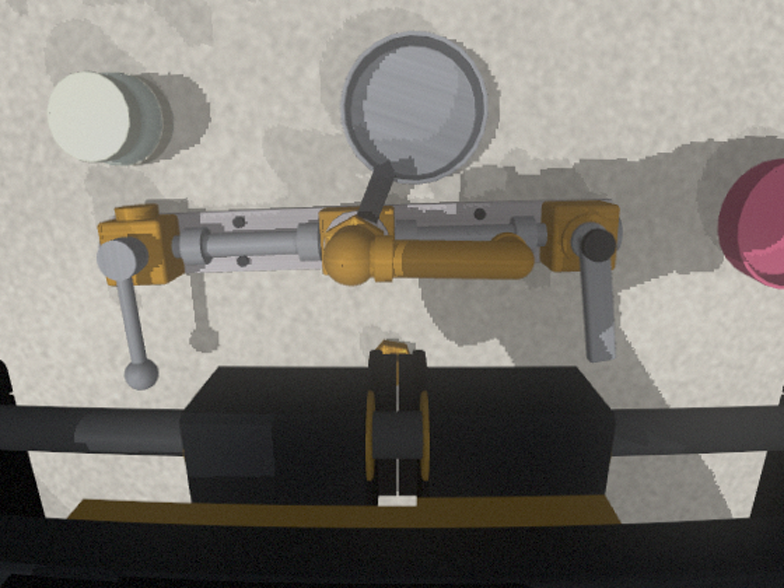

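```bash
python3 - <<'E'
from h import *
c=load('i','wrist')
def p(n,u,v,z): print(n,np.round(onz(c,u/1.4,v/1.4,z),4))
p('dishL',344,108,.028);p('dishR',486,108,.028);p('dishT',415,32,.028);p('dishB',415,184,.028)
p('mark',388,163,.036)
p('dome',350,255,.079);p('bend',517,257,.079)
p('suppiv',597,244,.062);p('sup end',600,360,.058);p('sup end l',588,360,.058);p('sup end r',612,357,.058)
p('purpiv',123,259,.064);p('ball',142,374,.054);p('jar',90,115,.06);p('plug',395,345,.02)
crop(c,210,90,390,210,'i_c',4.4)
E
```

```text
dishL [0.6403 0.0666 0.028 ]
dishR [ 0.6405 -0.0228  0.028 ]
dishT [0.6853 0.0222 0.028 ]
dishB [0.5929 0.0216 0.028 ]
mark [0.6065 0.0389 0.036 ]
dome [0.5564 0.0603 0.079 ]
bend [ 0.5552 -0.0357  0.079 ]
suppiv [ 0.56   -0.0887  0.062 ]
sup end [ 0.4818 -0.1008  0.058 ]
sup end l [ 0.4819 -0.0926  0.058 ]
sup end r [ 0.4838 -0.1087  0.058 ]
purpiv [0.5515 0.2026 0.064 ]
ball [0.4697 0.2068 0.054 ]
jar [0.6376 0.2142 0.06  ]
plug [0.4781 0.0348 0.02  ]
```

View pics/i_c.png

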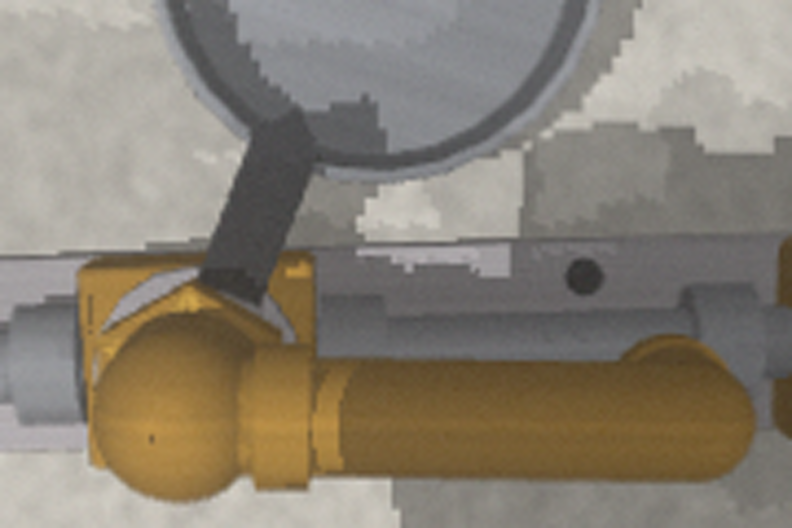

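```bash
python3 - <<'E'
from h import *
si=load('c','side');sc=load('c','scene')
for z in (.12,.135,.15,.165,.18,.195):
    q=proj(si,[[.623,.016,z],[.698,.016,z],[.66,-.079,z]]); print(z,((q-[240,110])*6).round())
E
```

```text
0.12 [[202. 502.]
 [ 60. 454.]
 [236. 378.]]
0.135 [[202. 475.]
 [ 60. 426.]
 [236. 351.]]
0.15 [[203. 447.]
 [ 59. 399.]
 [236. 324.]]
0.165 [[203. 419.]
 [ 58. 371.]
 [237. 297.]]
0.18 [[203. 390.]
 [ 57. 343.]
 [237. 269.]]
0.195 [[203. 362.]
 [ 56. 314.]
 [237. 241.]]
```

```bash
cat > path.py <<'E'
import numpy as np
S=np.array([.556,.060])
def fin(deg,gap=0,R=.058):
    th=np.radians(deg);u=np.array([np.cos(th),np.sin(th)]);t=np.array([np.sin(th),-np.cos(th)])
    h=.0095*abs(t[0])+.010*abs(t[1])
    return S+R*u-t*(.011+h+gap)
E
python3 - <<'E'
from path import *
c=np.array([.539,.033])
print((100*(fin(-90,.02)-c)).round(1))
s0=fin(-90,.02)
for d in range(-80,-345,-10): print(-d,(100*(fin(d)-s0)).round(1))
E
```

```text
[ 5.8 -3.1]
80 [-0.9  0.5]
90 [-2. -0.]
100 [-2.9 -0.3]
110 [-3.8 -0.4]
120 [-4.9 -0.4]
130 [-5.9 -0.2]
140 [-6.9  0.2]
150 [-7.9  0.8]
160 [-8.7  1.6]
170 [-9.4  2.6]
180 [-9.8  3.7]
190 [-10.2   4.6]
200 [-10.3   5.6]
210 [-10.3   6.6]
220 [-10.1   7.6]
230 [-9.7  8.7]
240 [-9.   9.6]
250 [-8.2 10.5]
260 [-7.2 11.1]
270 [-6.1 11.6]
280 [-5.2 11.9]
290 [-4.3 12. ]
300 [-3.2 12. ]
310 [-2.2 11.8]
320 [-1.2 11.4]
330 [-0.2 10.8]
340 [ 0.6 10. ]
```

Emit:
carry_out(
  steps=[
    [[3,-1.6,0,0,0,0],[5.8,-3.1,-2,0,0,0],[5.8,-3.1,-7,0,0,0],[5.8,-3.1,-12,0,0,0],[5.8,-3.1,-14.5,0,0,0],[5.8,-3.1,-14.5,0,0,0],[5.8,-3.1,-14.5,0,0,0]],
  ],
)

```text
time_s: 10.72
tcp_pos: [0.5982, 0.0022, 0.0541]
ee_rot: [[0.001, 0.002, 1.0], [-1.0, -0.0, 0.001], [0.0, -1.0, 0.002]]
wrist_force: [-1.0, -0.2, 0.5]
gripper_width: 0.006
```

```bash
python3 - <<'E'
from h import *
save(['scene','side'],'j')
sc=load('j','scene');si=load('j','side')
a=si['image'][140:260,230:350,::-1];b=sc['image'][140:260,220:340,::-1]
cv2.imwrite('pics/j2.png',cv2.resize(np.hstack([a,b]),None,fx=3.3,fy=3.3,interpolation=cv2.INTER_CUBIC))
E
```

```text
(no output)
```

View pics/j2.png

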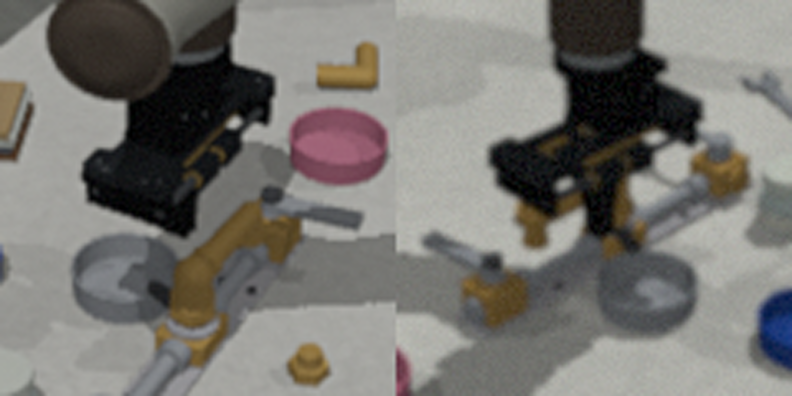

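Emit:
carry_out(
  steps=[
    [[-1,0,0,0,0,0],[-2,0,0,0,0,0],[-2.9,-0.3,0,0,0,0],[-3.8,-0.4,0,0,0,0],[-4.9,-0.4,0,0,0,0],[-5.9,-0.2,0,0,0,0],[-6.9,0.2,0,0,0,0],[-7.9,0.8,0,0,0,0],[-8.7,1.6,0,0,0,0],[-9.4,2.6,0,0,0,0],[-9.8,3.7,0,0,0,0],[-10.2,4.6,0,0,0,0],[-10.2,4.6,0,0,0,0]],
  ],
)

```text
time_s: 12.45
tcp_pos: [0.4936, 0.0482, 0.0531]
ee_rot: [[0.001, -0.002, 1.0], [-1.0, -0.0, 0.001], [0.0, -1.0, -0.002]]
wrist_force: [-0.4, -1.4, 1.0]
gripper_width: 0.005
```

```bash
python3 - <<'E'
from h import *
save(['scene','side'],'k')
sc=load('k','scene');si=load('k','side')
a=si['image'][140:260,230:350,::-1];b=sc['image'][140:260,220:340,::-1]
cv2.imwrite('pics/k2.png',cv2.resize(np.hstack([a,b]),None,fx=3.3,fy=3.3,interpolation=cv2.INTER_CUBIC))
E
```

```text
(no output)
```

View pics/k2.png

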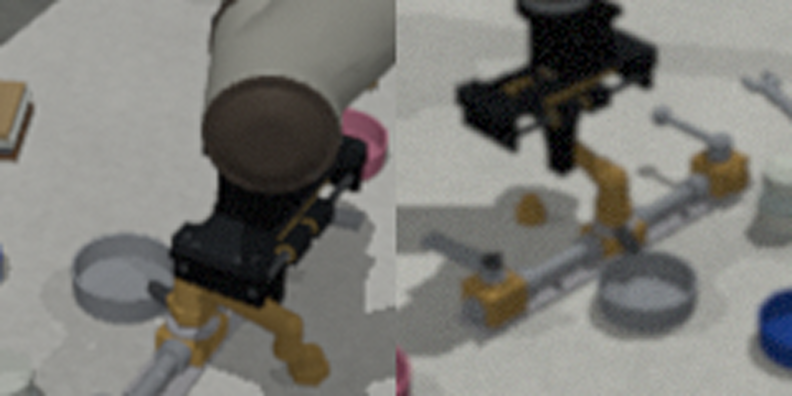

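Emit:
carry_out(
  steps=[
    [[-0.1,1,0,0,0,0],[-0.1,2,0,0,0,0],[0.1,3,0,0,0,0],[0.5,4.1,0,0,0,0],[1.2,5,0,0,0,0],[2,5.9,0,0,0,0],[3,6.5,0,0,0,0],[4.1,7,0,0,0,0],[5,7.3,0,0,0,0],[5.9,7.4,0,0,0,0],[7,7.4,0,0,0,0],[8,7.2,0,0,0,0],[9,6.8,0,0,0,0],[10,6.2,0,0,0,0],[10.8,5.4,0,0,0,0],[10.8,5.4,0,0,0,0],[10.8,5.4,0,0,0,0]],
  ],
)

```text
time_s: 14.68
tcp_pos: [0.6043, 0.1023, 0.0538]
ee_rot: [[0.0, 0.003, 1.0], [-1.0, 0.001, 0.0], [-0.001, -1.0, 0.003]]
wrist_force: [-0.7, 0.7, -0.4]
gripper_width: 0.002
```

```bash
python3 - <<'E'
from h import *
from path import *
save(['scene','side','wrist'],'l')
f0=fin(-340)
print(f0)
for d in (-350,-360,-365,-370,-375,-380): print(d,(100*(fin(d)-f0)).round(2))
sc=load('l','scene');si=load('l','side')
a=si['image'][140:260,230:350,::-1];b=sc['image'][140:260,220:340,::-1]
cv2.imwrite('pics/l2.png',cv2.resize(np.hstack([a,b]),None,fx=3.3,fy=3.3,interpolation=cv2.INTER_CUBIC))
E
```

```text
[0.60241472 0.10205725]
-350 [ 0.68 -0.98]
-360 [ 1.16 -2.11]
-365 [ 1.33 -2.54]
-370 [ 1.46 -3.  ]
-375 [ 1.56 -3.47]
-380 [ 1.62 -3.97]
```

View pics/l2.png

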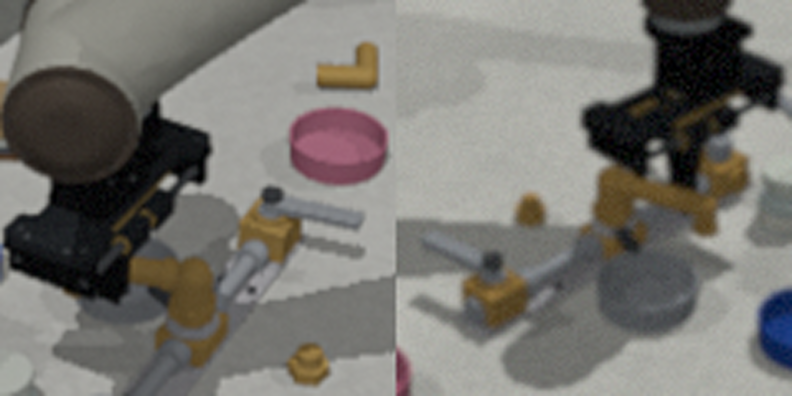

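View pics/l_wrist.png

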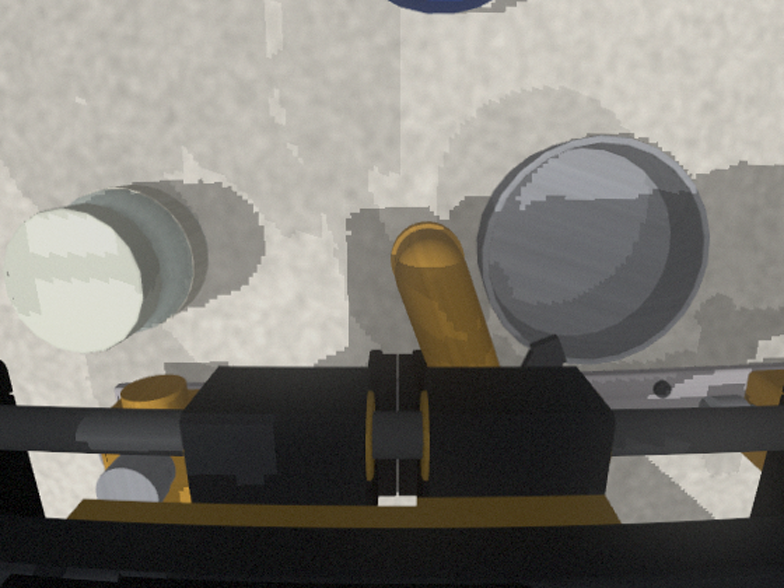

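```bash
python3 - <<'E'
from h import *
c=load('l','wrist')
A=onz(c,428/1.4,258/1.4,.077);B=onz(c,461/1.4,365/1.4,.077);S=np.array([.556,.060])
d=A-B;print(A,B,np.degrees(np.arctan2(d[1],d[0])),np.degrees(np.arctan2(*(A[:2]-S)[::-1])),np.linalg.norm(A[:2]-S))
m=onz(c,546/1.4,338/1.4,.036);print(m)
E
```

```text
[0.64869575 0.09357471 0.077     ] [0.61421899 0.08252631 0.077     ] 17.768546901911833 19.91055503431117 0.09858885542192072
[0.60799913 0.04350287 0.036     ]
```

Emit:
carry_out(
  steps=[
    [[0.6,-1,0,0,0,0],[1.1,-2.1,0,0,0,0],[1.3,-2.5,0,0,0,0],[1.4,-3,0,0,0,0],[1.4,-3,0,0,0,0],[1.4,-3,0,0,0,0]],
  ],
)

```text
time_s: 15.58
tcp_pos: [0.6176, 0.0717, 0.0536]
ee_rot: [[0.0, 0.001, 1.0], [-1.0, -0.0, 0.0], [0.0, -1.0, 0.001]]
wrist_force: [-0.4, 0.1, 0.1]
gripper_width: 0.004
```

```bash
python3 - <<'E'
from h import *
save(['wrist'],'m')
E
```

```text
(no output)
```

View pics/m_wrist.png

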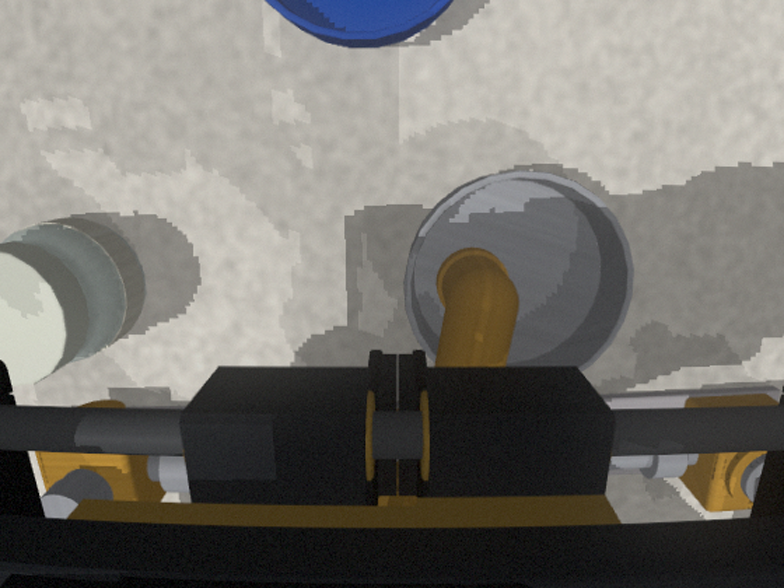

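Emit:
carry_out(
  steps=[
    [[0.1,-0.3,0,0,0,0],[0.1,-0.6,0,0,0,0],[0.1,-0.6,0,0,0,0],[0.1,1,0.5,0,0,0],[0.1,1.5,5,0,0,0],[0,1,10,0,0,0],[-3,0,14.5,0,0,0],[-7.8,-3,14.5,0,0,0],[-7.8,-3.9,14.5,0,0,0],[-7.8,-3.9,14.5,0,0,0],[-7.8,-3.9,14.5,0,0,0]],
  ],
)

```text
time_s: 17.0
tcp_pos: [0.5402, 0.0336, 0.1984]
ee_rot: [[0.001, 0.001, 1.0], [-1.0, -0.0, 0.001], [0.0, -1.0, 0.001]]
wrist_force: [-0.0, 0.1, 0.5]
gripper_width: 0.004
```

```bash
python3 - <<'E'
from h import *
save(['wrist'],'n')
c=load('n','wrist')
crop(c,210,40,390,215,'n_c',4)
E
```

```text
(no output)
```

View pics/n_wrist.png

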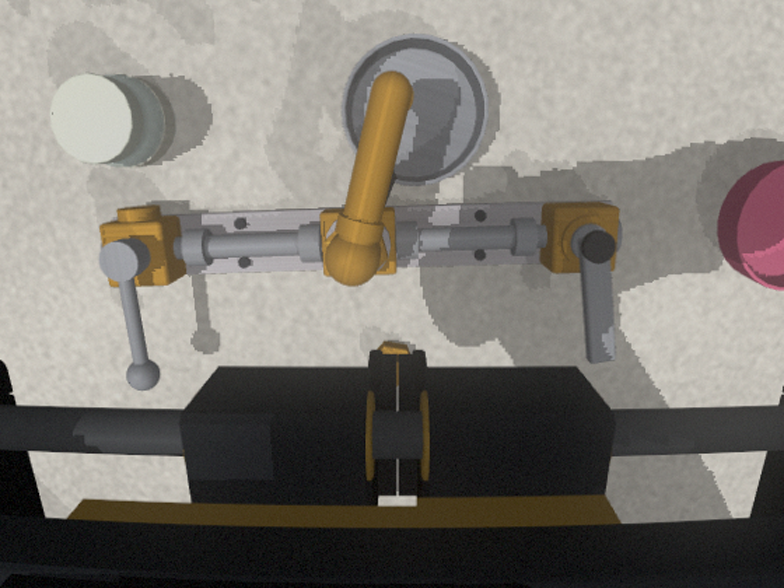

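View pics/n_c.png

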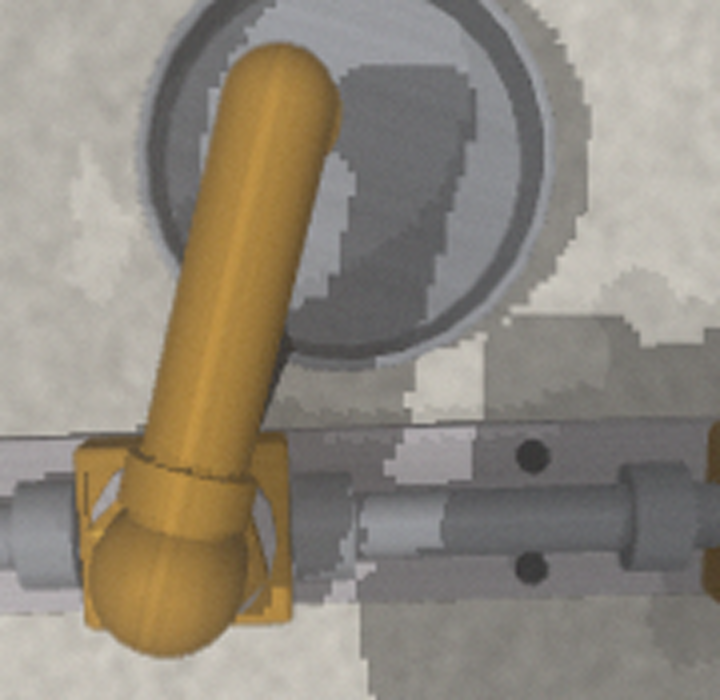

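```bash
python3 - <<'E'
from h import *
c=load('n','wrist');ci=load('i','wrist')
q=lambda u,v,z:onz(c,210+u/4,40+v/4,z)
A=q(281,101,.0775);B=q(200,452,.0775);D=q(168,575,.0775)
ang=lambda d:np.degrees(np.arctan2(d[1],d[0]))
print(A,B,D,ang(A-B),ang(A-D),np.linalg.norm(A-D))
p=lambda u,v:onz(ci,210+u/4.4,90+v/4.4,.036)
for a,b in (((252,120),(200,272)),((318,155),(262,300))):
    print(p(*a),p(*b),ang(p(*a)-p(*b)))
T=(p(252,120)+p(318,155))/2;L=(p(200,272)+p(262,300))/2;print('ctr',ang(T-L)); 
tip=p(300,108);print('tip',tip,ang(tip-np.array([.556,.06,.036])))
n=[proj(c,[.556+.095*np.cos(t),.060+.095*np.sin(t),.0775])[0] for t in np.radians([-21.5,-16])]
print([((x-[210,40])*4).round() for x in n])
E
```

```text
[0.64657314 0.0363907  0.0775    ] [0.58036206 0.05258824 0.0775    ] [0.55548966 0.059481   0.0775    ] -13.746562600825971 -14.225205013626415 0.09396468976646982
[0.60578123 0.04763167 0.036     ] [0.57539461 0.05860882 0.036     ] -19.862235698527787
[0.59886975 0.03443645 0.036     ] [0.56962425 0.04597555 0.036     ] -21.532212128376077
ctr -20.68584125017233
tip [0.60811415 0.03802024 0.036     ] -22.868161343106987
[array([340., 113.]), array([295.,  97.])]
```

```bash
python3 - <<'E'
from path import *
for d in (-380,-383): print((100*(fin(d)-fin(-376))).round(2))
E
```

```text
[ 0.04 -0.4 ]
[ 0.06 -0.7 ]
```

Emit:
carry_out(
  steps=[
    [[4,3,0,0,0,0],[7.9,5.2,-2,0,0,0],[7.9,5.2,-8,0,0,0],[7.9,5.2,-13,0,0,0],[7.9,5.2,-14.5,0,0,0],[7.9,4.2,-14.5,0,0,0],[7.9,3.5,-14.5,0,0,0],[8,3,-14.5,0,0,0],[8,2.6,-14.5,0,0,0],[8,2.6,-14.5,0,0,0],[8,3.8,-14.5,0,0,0],[8,4.8,-12,0,0,0],[8,5,-6,0,0,0],[5,4,0,0,0,0],[0,0,0,0,0,0],[0,0,0,0,0,0],[0,0,0,0,0,0]],
  ],
)

```text
time_s: 19.18
tcp_pos: [0.539, 0.033, 0.1985]
ee_rot: [[0.0, 0.0, 1.0], [-1.0, -0.0, 0.0], [0.0, -1.0, 0.0]]
wrist_force: [0.8, 0.1, 0.0]
gripper_width: 0.007
```

```bash
python3 - <<'E'
from h import *
save(['wrist'],'o')
c=load('o','wrist')
crop(c,210,40,390,215,'o_c',4)
E
```

```text
(no output)
```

View pics/o_c.png

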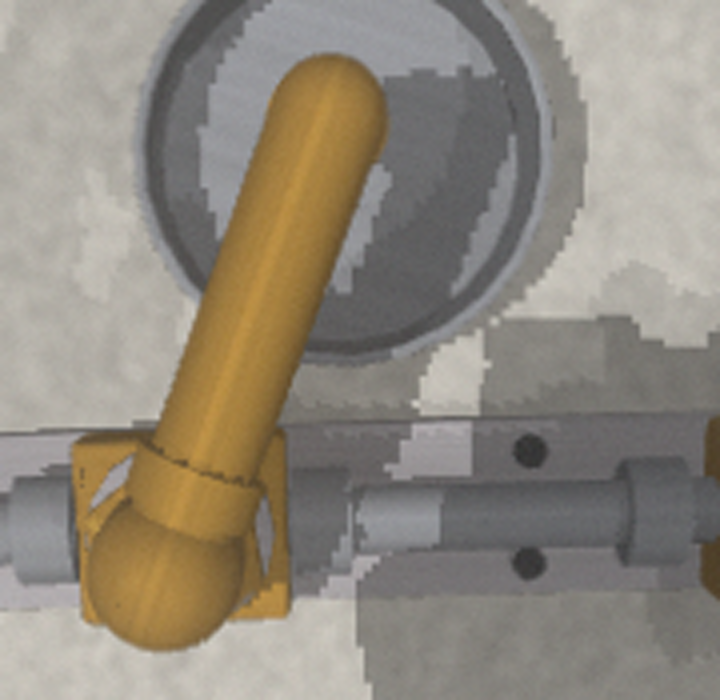

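```bash
python3 - <<'E'
from h import *
c=load('o','wrist')
q=lambda u,v,z:onz(c,210+u/4,40+v/4,z)
A=q(330,112,.077);B=q(210,452,.077);D=q(165,572,.077)
ang=lambda d:np.degrees(np.arctan2(d[1],d[0]))
print(A,ang(A-B),ang(A-D))
p=lambda u,v:q(u,v,.028)
print('dish',p(138,130),p(552,130),p(330,362))
save(['scene','side'],'o')
sc=load('o','scene');si=load('o','side')
a=si['image'][160:260,240:340,::-1];b=sc['image'][150:250,230:330,::-1]
cv2.imwrite('pics/o2.png',cv2.resize(np.hstack([a,b]),None,fx=4,fy=4,interpolation=cv2.INTER_CUBIC))
E
```

```text
[0.64345263 0.02655458 0.077     ] -20.065918731850207 -20.420223957112913
dish [0.64439899 0.06774508 0.028     ] [ 0.64459185 -0.02375081  0.028     ] [0.59363243 0.02509946 0.028     ]
```

View pics/o2.png

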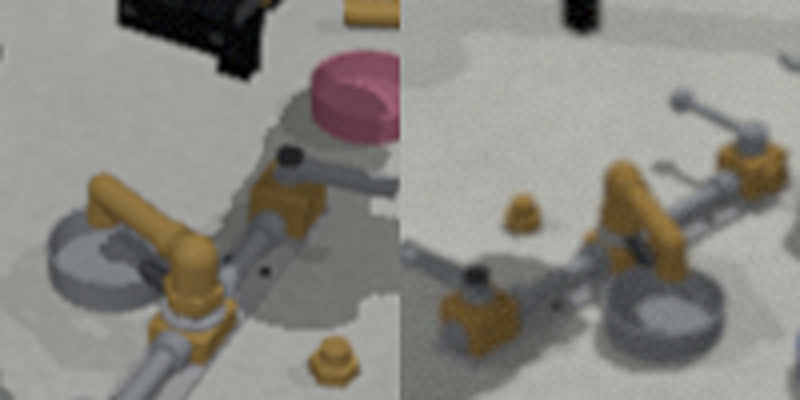

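```bash
cat >> path.py <<'E'
def lev(P,deg,sgn,half,R,gap=0):
    th=np.radians(deg);u=np.array([np.cos(th),np.sin(th)]);t=sgn*np.array([-np.sin(th),np.cos(th)])
    return np.array(P)+R*u-t*(half+.0095*abs(t[0])+.010*abs(t[1])+gap)
E
python3 - <<'E'
from path import *
P=(.559,-.089);c=np.array([.539,.033]);s=lev(P,188,1,.009,.06,.02);print((100*(s-c)).round(1))
for d in range(188,277,8): print(d,(100*(lev(P,d,1,.009,.06)-s)).round(1))
for d in (270,272,274): print(d,(100*(lev(P,d,1,.009,.06)-s)).round(1))
E
```

```text
[-4.5 -9.1]
188 [ 0.3 -2. ]
196 [ 0.1 -2.8]
204 [ 0.1 -3.6]
212 [ 0.2 -4.4]
220 [ 0.4 -5.3]
228 [ 0.8 -6.1]
236 [ 1.3 -6.9]
244 [ 1.9 -7.6]
252 [ 2.6 -8.2]
260 [ 3.5 -8.7]
268 [ 4.4 -9.1]
276 [ 5.2 -9.3]
270 [ 4.7 -9.1]
272 [ 4.8 -9.2]
274 [ 5.  -9.3]
```

Emit:
carry_out(
  steps=[
    [[-2.5,-5,0,0,0,0],[-4.5,-9.1,-2,0,0,0],[-4.5,-9.1,-8,0,0,0],[-4.5,-9.1,-13,0,0,0],[-4.5,-9.1,-16.6,0,0,0],[-4.5,-9.1,-16.6,0,0,0],[-4.5,-9.1,-16.6,0,0,0]],
  ],
)

```text
time_s: 20.2
tcp_pos: [0.4956, -0.0576, 0.0332]
ee_rot: [[0.001, 0.002, 1.0], [-1.0, -0.0, 0.001], [0.0, -1.0, 0.002]]
wrist_force: [1.1, -0.3, -0.2]
gripper_width: 0.003
```

```bash
python3 - <<'E'
from h import *
save(['scene','side'],'p')
sc=load('p','scene');si=load('p','side')
a=si['image'][160:260,240:340,::-1];b=sc['image'][150:250,200:300,::-1]
cv2.imwrite('pics/p2.png',cv2.resize(np.hstack([a,b]),None,fx=4,fy=4,interpolation=cv2.INTER_CUBIC))
E
```

```text
(no output)
```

View pics/p2.png

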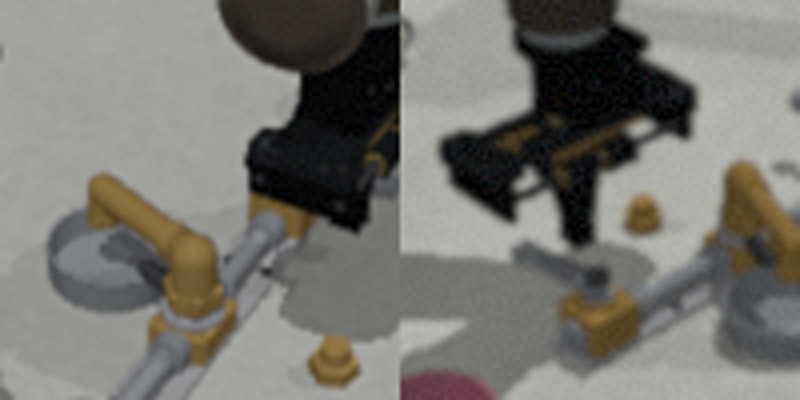

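```bash
python3 - <<'E'
from h import *
sc=load('p','scene')
for z in (.035,.045,.055,.065): print(z,(proj(sc,[.4956,-.0576,z])[0]-[200,150])*4+[400,0])
E
```

```text
0.035 [577.46605804 251.54028343]
0.045 [576.74874259 240.71569448]
0.055 [576.02603611 229.808898  ]
0.065 [575.29787847 218.81896733]
```

Emit:
carry_out(
  steps=[
    [[0.2,-1,-0.3,0,0,0],[0.3,-2,-0.3,0,0,0],[0.1,-2.8,-0.3,0,0,0],[0.1,-3.6,-0.3,0,0,0],[0.2,-4.4,-0.3,0,0,0],[0.4,-5.3,-0.3,0,0,0],[0.8,-6.1,-0.3,0,0,0],[1.3,-6.9,-0.3,0,0,0],[1.9,-7.6,-0.3,0,0,0],[2.6,-8.2,-0.3,0,0,0],[3.5,-8.7,-0.3,0,0,0],[4.4,-9.1,-0.3,0,0,0],[4.7,-9.2,-0.3,0,0,0],[4.8,-9.2,-0.3,0,0,0],[4.9,-9.2,-0.3,0,0,0],[4.9,-9.2,-0.3,0,0,0]],
  ],
)

```text
time_s: 22.3
tcp_pos: [0.5405, -0.1502, 0.029]
ee_rot: [[0.0, -0.005, 1.0], [-1.0, -0.0, 0.0], [0.0, -1.0, -0.005]]
wrist_force: [-6.0, 0.8, 1.7]
gripper_width: 0.008
```

```bash
python3 - <<'E'
from h import *
save(['scene','side','wrist'],'q')
sc=load('q','scene');si=load('q','side')
a=si['image'][160:260,240:340,::-1];b=sc['image'][150:250,200:300,::-1]
cv2.imwrite('pics/q2.png',cv2.resize(np.hstack([a,b]),None,fx=4,fy=4,interpolation=cv2.INTER_CUBIC))
E
```

```text
(no output)
```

View pics/q2.png

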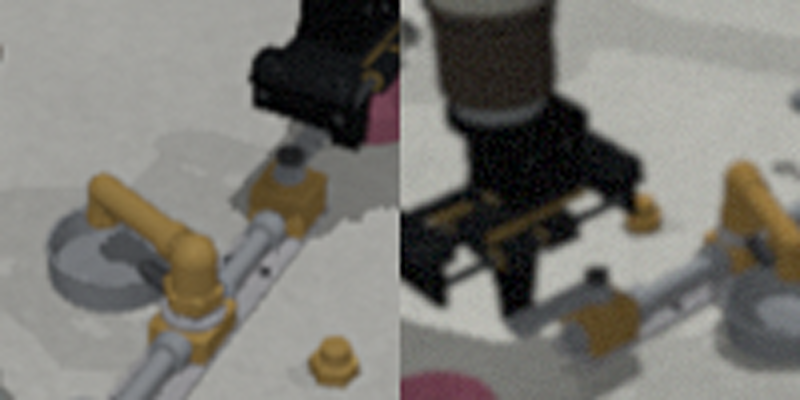

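View pics/q_wrist.png

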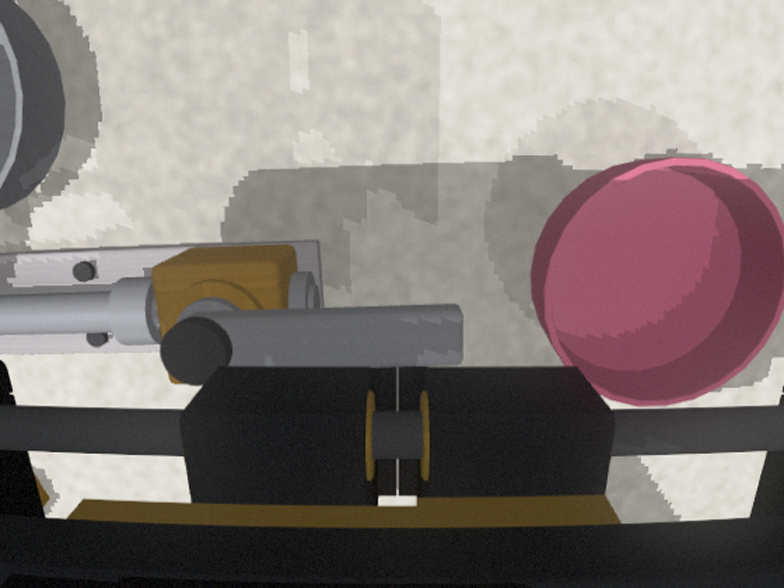

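Emit:
carry_out(
  steps=[
    [[0.2,0,0,0,0,0],[0.3,0,0,0,0,0],[0.3,0,0,0,0,0]],
  ],
)

```text
time_s: 22.82
tcp_pos: [0.5406, -0.1502, 0.0289]
ee_rot: [[-0.0, -0.011, 1.0], [-1.0, 0.0, -0.0], [-0.0, -1.0, -0.011]]
wrist_force: [-11.3, 2.7, 6.8]
gripper_width: 0.006
```

```bash
python3 - <<'E'
from path import *
P=(.550,.207);c=np.array([.546,-.150]);s=lev(P,181,-1,.005,.06,.02);print(s,(100*(s-c)).round(1))
for d in (181,172,164,156,148,140,132,128,124,122,120): print(d,(100*(lev(P,d,-1,.005,.06)-s)).round(1))
E
```

```text
[0.49062284 0.17079394] [-5.5 32.1]
181 [-0.  2.]
172 [-0.2  2.8]
164 [-0.3  3.6]
156 [-0.3  4.4]
148 [-0.1  5.2]
140 [0.1 6. ]
132 [0.5 6.8]
128 [0.8 7.2]
124 [1.1 7.6]
122 [1.2 7.7]
120 [1.4 7.9]
```

Emit:
carry_out(
  steps=[
    [[-1.5,0,0,0,0,0],[-3,0,1,0,0,0],[-4,0,6,0,0,0],[-5,3,11,0,0,0],[-5.6,9,13,0,0,0],[-5.6,15,13,0,0,0],[-5.6,18.3,16.9,0,0,0],[-3,18.3,16.9,0,0,0],[-0.7,18.3,16.9,0,0,0],[-0.7,18.3,16.9,0,0,0],[-0.7,18.3,16.9,0,0,0]],
  ],
)

```text
time_s: 24.2
tcp_pos: [0.5384, 0.0328, 0.1987]
ee_rot: [[-0.0, 0.001, 1.0], [-1.0, 0.0, -0.0], [-0.0, -1.0, 0.001]]
wrist_force: [-0.3, 0.7, 0.2]
gripper_width: 0.002
```

```bash
python3 - <<'E'
from h import *
save(['wrist'],'s')
E
```

```text
(no output)
```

View pics/s_wrist.png

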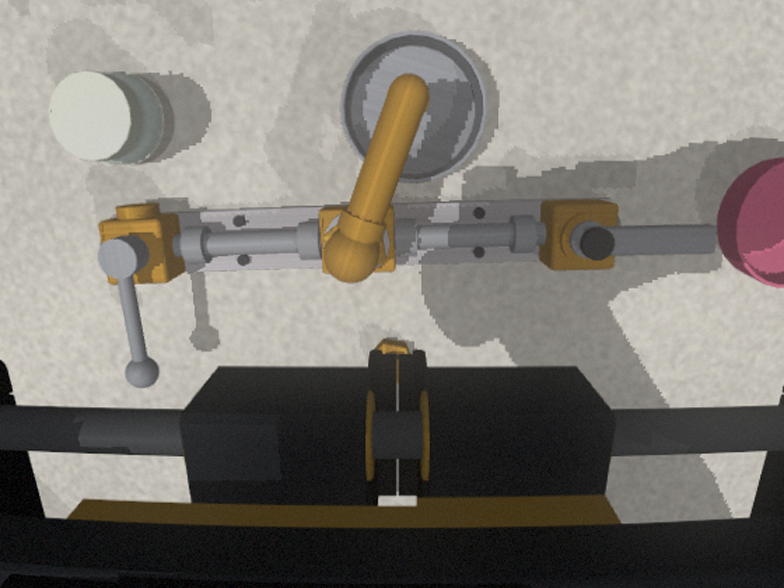

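Emit:
carry_out(
  steps=[
    [[-2.5,5,0,0,0,0],[-4.8,10,0,0,0,0],[-4.8,13.8,-3,0,0,0],[-4.8,13.8,-9,0,0,0],[-4.8,13.8,-14,0,0,0],[-4.8,13.8,-16.8,0,0,0],[-4.8,13.8,-16.8,0,0,0]],
  ],
)

```text
time_s: 25.12
tcp_pos: [0.4892, 0.1698, 0.0288]
ee_rot: [[0.0, -0.004, 1.0], [-1.0, -0.003, 0.0], [0.003, -1.0, -0.004]]
wrist_force: [0.1, -0.9, 0.7]
gripper_width: 0.003
```

Emit:
carry_out(
  steps=[
    [[0,1,0,0,0,0],[0,2,0,0,0,0],[-0.2,2.8,0,0,0,0],[-0.3,3.6,0,0,0,0],[-0.3,4.4,0,0,0,0],[-0.1,5.2,0,0,0,0],[0.1,6,0,0,0,0],[0.5,6.8,0,0,0,0],[0.8,7.2,0,0,0,0],[1,7.5,0,0,0,0],[1.2,7.7,0,0,0,0],[1.2,7.7,0,0,0,0]],
  ],
)

```text
time_s: 26.62
tcp_pos: [0.4996, 0.2446, 0.0291]
ee_rot: [[-0.001, -0.008, 1.0], [-1.0, -0.007, -0.001], [0.007, -1.0, -0.008]]
wrist_force: [-2.0, -7.5, 2.2]
gripper_width: 0.009
```

```bash
python3 - <<'E'
from h import *
save(['scene','side','wrist'],'t')
sc=load('t','scene');si=load('t','side')
a=si['image'][190:310,210:330,::-1];b=sc['image'][140:260,230:350,::-1]
cv2.imwrite('pics/t2.png',cv2.resize(np.hstack([a,b]),None,fx=3.3,fy=3.3,interpolation=cv2.INTER_CUBIC))
E
```

View pics/t2.png

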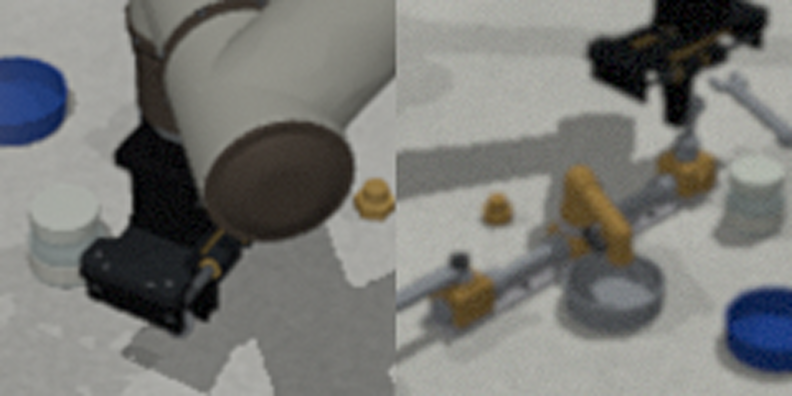

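View pics/t_wrist.png

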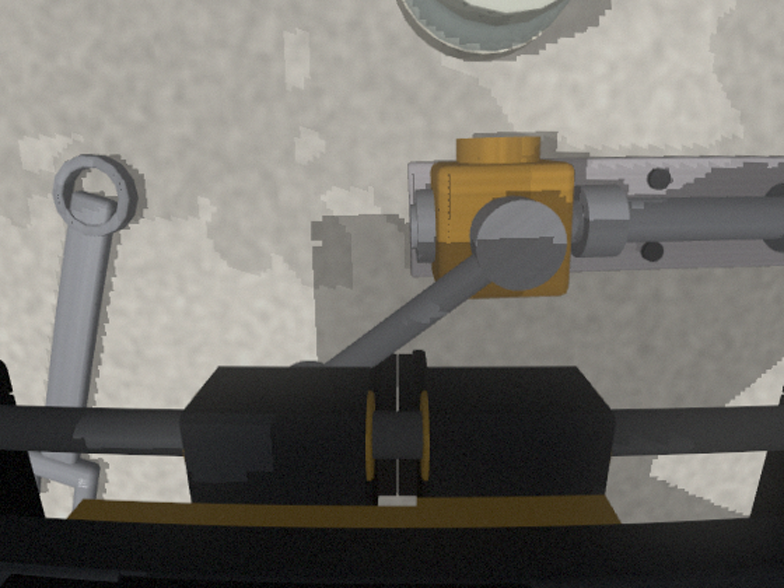

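Emit:
carry_out(
  steps=[
    [[0.2,0.2,0,0,0,0],[0.4,0.3,0,0,0,0],[0.4,0.3,0,0,0,0],[0.4,0.3,0,0,0,0]],
  ],
)

```text
time_s: 27.28
tcp_pos: [0.5021, 0.2468, 0.0289]
ee_rot: [[-0.002, -0.011, 1.0], [-1.0, -0.009, -0.002], [0.009, -1.0, -0.011]]
wrist_force: [-4.4, -7.9, 4.3]
gripper_width: 0.008
```

Emit:
carry_out(
  steps=[
    [[0.3,0.2,0,0,0,0],[0.5,0.3,0,0,0,0],[0.5,0.3,0,0,0,0],[0.5,0.3,0,0,0,0]],
  ],
)

```text
time_s: 27.78
tcp_pos: [0.5028, 0.2469, 0.0286]
ee_rot: [[-0.002, -0.02, 1.0], [-1.0, -0.015, -0.003], [0.015, -1.0, -0.02]]
wrist_force: [-14.4, -10.2, 11.2]
gripper_width: 0.004
```

```bash
python3 - <<'E'
from h import *
save(['wrist'],'u')
c=load('u','wrist')
for u1,v1,u2,v2 in ((490,280,350,365),):
  A=onz(c,u1/1.4,v1/1.4,.057);B=onz(c,u2/1.4,v2/1.4,.057);print(A,B)
E
```

```text
[0.54270928 0.22065116 0.057     ] [0.51619908 0.26204492 0.057     ]
```

View pics/u_wrist.png

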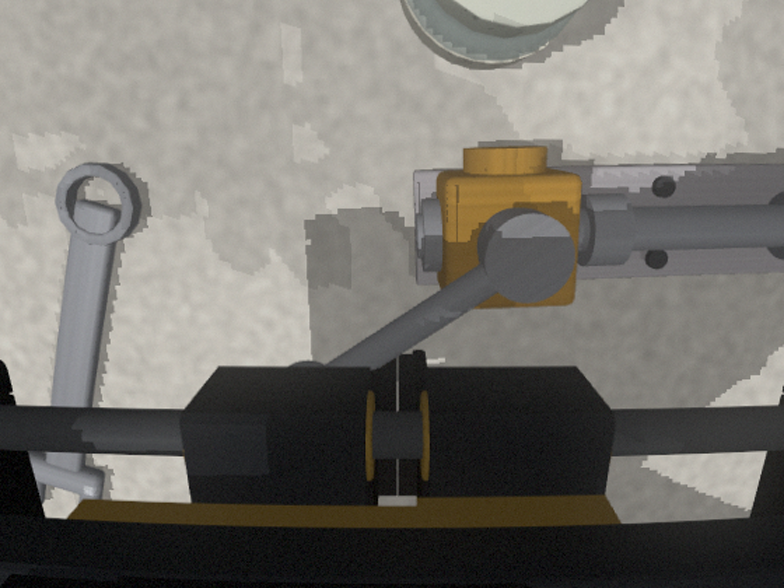

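Emit:
carry_out(
  steps=[
    [[-1,-0.8,0,0,0,0],[-1.8,-1.8,0,0,0,0],[-2.3,-3,0,0,0,0],[-2.5,-4.2,0,0,0,0],[-2.4,-5.4,0,0,0,0],[-2.2,-6.4,0,0,0,0],[-2.1,-7.5,0,0,0,0],[-2.1,-8.5,0,0,0,0],[-2.1,-8.5,4,0,0,0],[-2.1,-8.5,10,0,0,0],[-1,-10,15,0,0,0],[1,-16,17,0,0,0],[2.7,-22,17,0,0,0],[2.7,-22,17,0,0,0],[2.7,-22,17,0,0,0],[2.7,-22,17,0,0,0]],
  ],
)

```text
time_s: 29.82
tcp_pos: [0.5387, 0.0349, 0.2002]
ee_rot: [[0.002, -0.0, 1.0], [-1.0, 0.0, 0.002], [-0.0, -1.0, -0.0]]
wrist_force: [-0.4, 0.7, 0.4]
gripper_width: 0.003
```

```bash
python3 - <<'E'
from h import *
save(['wrist','scene','side'],'v')
from station import sense
s=sense();print(s['tcp_pos'],s['wrist_force'])
c=load('v','wrist');o=load('i','wrist')
E
```

```text
[0.53879256 0.03509661 0.20025399] [ 0.05327392 -0.23250551 -0.305334  ]
```

View pics/v_wrist.png

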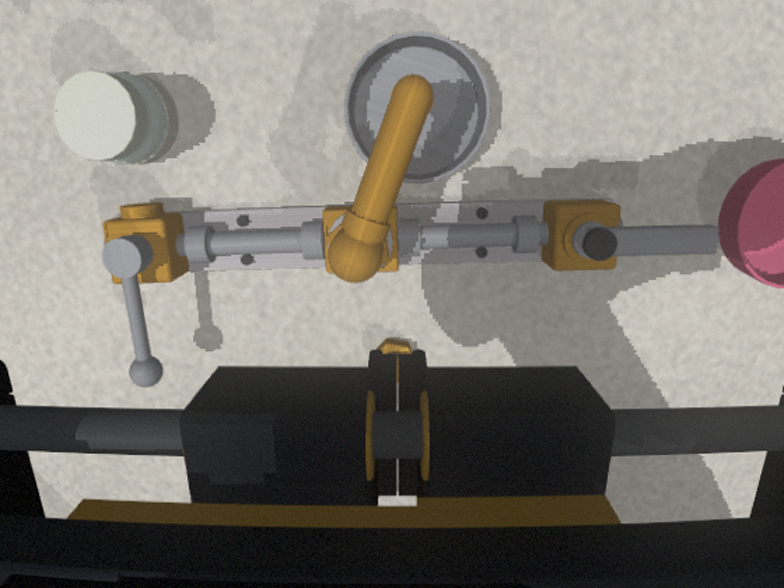

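View pics/v_side.png

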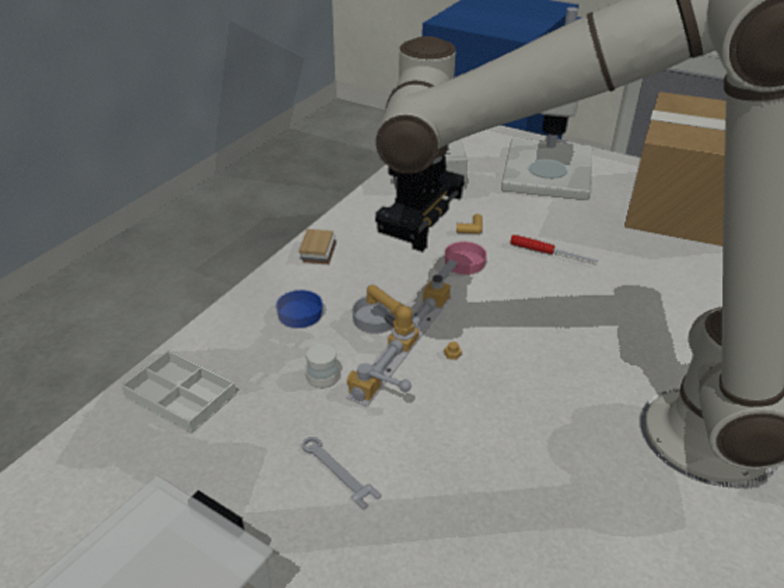

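The final picture shows the purge lever back at rest, with its ball at (145,372), the same as before. The supply bar lies in line with the pipe, and the spout is over the dish at (412,100). The arm is clear and still, so I'm handing in.

```bash
python3 -c "
from station import ticket
print(ticket.finish_job())"
```

```text
the job is handed in; nothing more can be done
None
```

The job is handed in at about 30 s of the 72 s allowed. The hand-in gives no verdict, but my last checks found nothing failing.

- **Dish:** I took the grey steel dish, not the blue or pink one, and dragged it to the spout's end position. At my last measurement its centre was about 6 mm from the spout mouth (limit 30 mm). It still stood upright under the mouth in the last pictures.
- **Elbow:** I screwed it clockwise about 290° and stopped once for a look before a final nudge. It ended at about -20.3°. My readings of the pointer ranged from -20° to -25°, averaging about -22°. That puts the mouth roughly 2 mm to the near side of the pointer's line (limit 11 mm).
- **Supply lever:** I swung it to its stop. The tool stopped moving while the force rose to about 13 N, and the last picture shows the bar in line with the pipe.
- **Purge lever:** I pushed it until the tool stalled at about 20 N. I then backed off, and the ball returned to its starting position in the picture.
- **Other things:** The wrench, plug, jar, driver and spare elbow look unmoved in the last pictures. The tool force was near zero at the end, with the arm well clear.

**Disagreement with the description:** in the pictures the closed fingertips stood about 10–12 mm behind the reported TCP, not 14 mm ahead of it. Lowering the tool below the stated contact height gave no contact, which agrees with the pictures. I set all working heights from the pictures instead.

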